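Weigh out chocolate bars and pack away the rest

TASK

Weigh out a portion of chocolate: lay whole bars from the board on the empty pan of the balance until the beam is level, leaving the weights on their pan. Put every broken piece in the blue basket and every whole bar left over in the lunch tin, then push the tin's lid forward past upright so that it falls shut. Do not knock the spice jar or the white bowl at the back about.

Things in the scene. Friction and masses are not known exactly. Their poses are not given: they have to be found in the camera images.
- balance: two-pan kitchen balance, cream, fixed: foot 110 x 340 x 30, origin at the centre of its underside. The beam runs along its y axis: the empty load pan is 120 mm from the centre on the +y side, the weights pan 120 mm on the -y side. A small plate with a needle stands in the middle, up to 130 high
- beam (a joint): tilt of the balance beam in rad: 0 is level (both pans at the same height); positive is weights pan down and load pan up, to the stop at 0.15; negative is load pan down, stop at -0.15. The beam has a weak restoring spring of its own: half a bar too much or too little tilts it about 0.1 rad, a whole bar too much or too little takes it to its stop. It swings freely and settles in 2 s
- load_pan_floor (a point): centre of the top of the flat floor of the load pan: a round brass dish, flat floor of 59 radius, rim flaring to 70 radius and 9 above the floor. The pan stays horizontal and this point rises and sinks with the beam (91 above the worktop when level, up to 18 more or less)
- weights_pan_floor (a point): the same point of the weights pan, which is the same dish
- weight_50: steel 50 g weight with a knob, 25 diameter x 31 high, standing on the weights pan; origin at the centre of its underside. It stays there
- weight_100: steel 100 g weight, 31 diameter x 39 high, on the weights pan as the second weight in some starts, absent in the others. It stays there
- weight_50b: another steel 50 g weight like the first, the second weight on the weights pan when the 100 g one is absent. It stays there
- board: wooden board, fixed, 210 (x) x 310 (y) x 12 high, on which the bars lie, at first at least 20 free beside each long face; origin at the centre of its underside
- bar_0: dark chocolate bar, whole: a plain block 80 long (its x axis) x 28 wide (y) x 17 high (z), 50 g, lying on the board; origin at the centre of its underside. Four or five of these are there
- bar_1: dark chocolate bar, whole: a plain block 80 long (its x axis) x 28 wide (y) x 17 high (z), 50 g, lying on the board; origin at the centre of its underside. Four or five of these are there
- bar_2: dark chocolate bar, whole: a plain block 80 long (its x axis) x 28 wide (y) x 17 high (z), 50 g, lying on the board; origin at the centre of its underside. Four or five of these are there
- bar_3: dark chocolate bar, whole: a plain block 80 long (its x axis) x 28 wide (y) x 17 high (z), 50 g, lying on the board; origin at the centre of its underside. Four or five of these are there
- bar_4: dark chocolate bar, whole: a plain block 80 long (its x axis) x 28 wide (y) x 17 high (z), 50 g, lying on the board; origin at the centre of its underside. Four or five of these are there
- broken_0: broken piece of a chocolate bar, same section 28 wide (y) x 17 high (z) but only 40 long (x) plus a ragged end of up to 8 at +x, 25 g, lying on the board; origin at the centre of its underside. One to three broken pieces are there
- broken_1: broken piece of a chocolate bar, same section 28 wide (y) x 17 high (z) but only 46 long (x) plus a ragged end of up to 8 at +x, 29 g, lying on the board; origin at the centre of its underside. One to three broken pieces are there
- broken_2: broken piece of a chocolate bar, same section 28 wide (y) x 17 high (z) but only 36 long (x) plus a ragged end of up to 8 at +x, 22 g, lying on the board; origin at the centre of its underside. One to three broken pieces are there
- lunch_tin: open aluminium lunch tin, fixed, outside 152 (x) x 102 (y), 45 high to the rim; inside 146 x 97, floor 2 above the worktop; origin at the centre of its underside. The lid is hinged along its +y long side, which is the far side from the robot
- lunch_tin_lid (a joint): opening of the tin's lid in rad: 0 shut, 1.57 upright, 1.92 the stop. It starts leaning back a little past upright and stays there by its own weight; the flat lid is 152 x 102 x 2, hinge 46 above the worktop and 51 from the tin's centre towards +y. Pushed forward past upright it falls shut by itself
- basket: light blue plastic basket, loose, open on top, 143 (x) x 88 (y) x 48 high, walls 45 high, inside 128 (x) x 74 (y), floor 2 thick; its long x axis lies across the robot's view; origin at the centre of its underside
- spice_jar: spice jar, 48 diameter x 70, bystander at the back; origin at the centre of its underside
- white_bowl: upturned white rice bowl, 109 diameter x 55, bystander at the back; origin at the centre of its underside
There are look-alikes about, which are no part of the job. What is shaped like the bar_2 but red is not meant. Leave any yellow look-alike of the broken_2 alone.

How it is judged:
At the end, for the whole second after the job is handed in: The beam is level within 0.03 rad throughout; every whole bar lies either on the load pan or inside the lunch tin, every broken piece lies in the basket, the weights stand on the weights pan, and the tin's lid is shut (below 0.06 rad) (value of joint beam between -0.03 and 0.03 rad and value of joint lunch_tin_lid below 0.06 rad and ((horizontal distance between bar_0 and load_pan_floor below 0.07 m and z of bar_0 in the frame of load_pan_floor between -0.006 and 0.06 m) or (x of bar_0 in the frame of lunch_tin between -0.075 and 0.075 m and y of bar_0 in the frame of lunch_tin between -0.051 and 0.051 m and z of bar_0 in the frame of lunch_tin between -0.004 and 0.045 m)) and ((horizontal distance between bar_1 and load_pan_floor below 0.07 m and z of bar_1 in the frame of load_pan_floor between -0.006 and 0.06 m) or (x of bar_1 in the frame of lunch_tin between -0.075 and 0.075 m and y of bar_1 in the frame of lunch_tin between -0.051 and 0.051 m and z of bar_1 in the frame of lunch_tin between -0.004 and 0.045 m)) and ((horizontal distance between bar_2 and load_pan_floor below 0.07 m and z of bar_2 in the frame of load_pan_floor between -0.006 and 0.06 m) or (x of bar_2 in the frame of lunch_tin between -0.075 and 0.075 m and y of bar_2 in the frame of lunch_tin between -0.051 and 0.051 m and z of bar_2 in the frame of lunch_tin between -0.004 and 0.045 m)) and ((horizontal distance between bar_3 and load_pan_floor below 0.07 m and z of bar_3 in the frame of load_pan_floor between -0.006 and 0.06 m) or (x of bar_3 in the frame of lunch_tin between -0.075 and 0.075 m and y of bar_3 in the frame of lunch_tin between -0.051 and 0.051 m and z of bar_3 in the frame of lunch_tin between -0.004 and 0.045 m)) and ((horizontal distance between bar_4 and load_pan_floor below 0.07 m and z of bar_4 in the frame of load_pan_floor between -0.006 and 0.06 m) or (x of bar_4 in the frame of lunch_tin between -0.075 and 0.075 m and y of bar_4 in the frame of lunch_tin between -0.051 and 0.051 m and z of bar_4 in the frame of lunch_tin between -0.004 and 0.045 m)) and x of broken_0 in the frame of basket between -0.072 and 0.072 m and y of broken_0 in the frame of basket between -0.045 and 0.045 m and z of broken_0 in the frame of basket between -0.004 and 0.048 m and x of broken_1 in the frame of basket between -0.072 and 0.072 m and y of broken_1 in the frame of basket between -0.045 and 0.045 m and z of broken_1 in the frame of basket between -0.004 and 0.048 m and x of broken_2 in the frame of basket between -0.072 and 0.072 m and y of broken_2 in the frame of basket between -0.045 and 0.045 m and z of broken_2 in the frame of basket between -0.004 and 0.048 m and horizontal distance between each of weight_50, weight_100, weight_50b and weights_pan_floor below 0.07 m and z of weight_50 in the frame of weights_pan_floor between -0.006 and 0.06 m and z of weight_100 in the frame of weights_pan_floor between -0.006 and 0.06 m and z of weight_50b in the frame of weights_pan_floor between -0.006 and 0.06 m); the robot touches nothing.
It fails at once if the spice jar or the white bowl is knocked over or moved more than 6 cm (distance of any of spice_jar, white_bowl from where it was at the start of the episode above 0.06 m or angle between any of spice_jar, white_bowl's own z axis and vertical above 0.6 rad).
It fails at once if a weight is taken or knocked off its pan (horizontal distance between any of weight_50, weight_100, weight_50b and weights_pan_floor above 0.085 m).
Of weight_100, weight_50b only 1 to 1 are there at a start; the rules pass over those that are not, and their reading is None.
Of bar_0, bar_1, bar_2, bar_3, bar_4 only 4 to 5 are there at a start; the rules pass over those that are not, and their reading is None.
Of broken_0, broken_1, broken_2 only 1 to 3 are there at a start; the rules pass over those that are not, and their reading is None.
At some moment in a run one of bar_0, bar_1, bar_2, bar_3, bar_4, broken_0, broken_1, broken_2 may be knocked a few centimetres aside while the robot is not near it.
Once in a run the grip may slacken for a moment while it holds something.
It also fails if it takes over 210 s, if anything falls off the work surface, if the arm or the gripper's body presses on something with over 40 N, if the wrist force passes 120 N, or if a joint passes its speed limit or range.

ROBOT

A 6-joint arm with a two-finger parallel gripper is mounted at the origin on a cart in front of the work surface, level with it; the furniture and walls round the work are solid. World frame = base frame: x ahead of the robot, y to its left, z up, the work surface at z = 0. Lengths are in m, angles in rad, forces in N, time in s.
With the tool pointing down it reaches from about 0.325 to 1 m from the base axis. Payload 5.1 kg.
Tool frame: the origin (TCP) lies at the very end of the fingers, on their centre line; the grasp point (between the pads) lies ctrl.pinch_z behind it (ctrl.pinch_z is the distance from the TCP to the grasp point, in m); z points along the fingers, y is the direction in which the jaws open and shut (so a half turn about z gives the same grasp; the last joint's range is limited). The gripper opens to 85 mm and grips with 20 to 120 N. Pads are 22 mm wide; open, the fingers measure 114 mm over their backs; the gripper's body (76 mm by 85 mm) begins 54 mm behind the grasp point. The pads swing forward as they close: fully open they stand 13 mm farther back than shut.
Start: joints at [1.065, 0.124, 1.65, -0, 1.367, -0.083], TCP at [0.267, 0.593, 0.231] pointing down, gripper open.
Joint ranges: [-2.61, 2.61], [-1.02, 2.33], [0.03, 2.71], [-1.35, 4.49], [0.32, 2.68], [-2.91, 2.91]. Speed limits (rad/s): [2.57, 2.57, 3.14, 3.14, 3.14, 3.14].

INTERFACE

Orientations are given as a rotation vector (axis times angle).
In Python, from rig import ctrl gives the robot as it stands. The module is installed in compiled form; this text tells all that it offers.
- The arm moves only by the tool apply_moves, never from a script. Its argument "rows" is one flat list of numbers, 7 for each row, row after row: the shift along the tool's x, y, z in mm, then the turn, a rotation vector about the tool's x, y, z in degrees, then the opening in per cent of the stroke, from 0 (shut) to 100 (fully open). A call has 1 to 5 rows; each row is the pose to reach, as a shift and turn from the pose measured when the call began, along the tool's axes at that moment; what a row does not reach only later rows make up. A row lasts 1/10 s, in which the tool goes at most 50 mm and 8.59 degrees, less where a joint would pass 70% of its speed; a pose out of reach is approached as far as the arm can. A call with a gripper value outside its range is refused whole. The fingers move at their own pace and stop on an object; "grip_force" is the grip in N (left out, the last holds). Time passes only in rows, so rows that repeat a pose let the fingers close. It gives the time, the measured TCP pose, the force and the opening at its end, in the units of the state.
- ctrl.sense(): the state, without advancing time (a new reading comes with each control period).
- ctrl.read_camera(name): name is "scene" or "side" or "wrist"; returns a dict with "frame" (384x512x3 uint8, red, green, blue), "depth" (384x512 float32, m along the optical axis (not along the pixel's ray), 0 where there is no reading), "fx", "fy", "cx", "cy" (pixels), "origin" and "orientation" of the camera in the world. Camera axes: x right, y up, looking along -z (the intrinsics and any distortion apply to the point x, -y, -z); pixel columns grow to the right and rows downward; lengths in m; the calibration is good to about 2 mm. A picture is of the moment at which its call begins.
- ctrl.close_job(): hands the job in, once; it reports no verdict.
The state is a dict: "clock": time; "q": joint angles; "qvel": joint speeds; "effort": joint torques, N m; "position": TCP position; "ee_rot": TCP orientation; "force": force on the tool from outside, world axes, zero at the start; "torque": the same for the moment, N m; "gripper_width": finger opening in m.
Only numpy, scipy, OpenCV 4.12 (cv2) and the standard library are available. Lean on these libraries where they do the work, as an engineer would, in place of code of your own. Each camera call takes 0.05 s, during which the arm holds its last target.

## Working session

There is one attempt and no reset: what is moved stays moved. The work goes in short steps, Python scripts to look and compute and a tool call to move; the robot and the scene stay as the last step left them, time stands still between calls to the robot, and variables do not carry over. Pictures are saved under pics/ and viewed, and the job is handed in when it is done.

Besides the shell and the picture viewer there is one more tool, called after "Emit:" by a JSON object that holds its "fn" and its "kwargs". apply_moves: Moves the arm, as the interface text tells. Its arguments: {"type":"object","properties":{"rows":{"type":"array"},"grip_force":{"type":"number"}},"required":["rows"]}

```bash
mkdir -p pics; cat > h.py <<'E'
from rig import ctrl
import numpy as np, cv2
from scipy.spatial.transform import Rotation as R
def cam(n):
    d=ctrl.read_camera(n); return d
def Rm(o):
    o=np.array(o,float)
    if o.shape==(3,3): return o
    if o.size==4: raise Exception('quat')
    return R.from_rotvec(o).as_matrix()
def cloud(d):
    z=d['depth']; h,w=z.shape
    u,v=np.meshgrid(np.arange(w),np.arange(h))
    p=np.stack([(u-d['cx'])/d['fx']*z,-(v-d['cy'])/d['fy']*z,-z],-1)
    P=p@Rm(d['orientation']).T+np.array(d['origin']); P[z==0]=np.nan
    return P
def plane(d,u,v,h):
    r=Rm(d['orientation'])@np.array([(u-d['cx'])/d['fx'],-(v-d['cy'])/d['fy'],-1.]); o=np.array(d['origin'])
    return o+r*(h-o[2])/r[2]
def save(d,n,crop=None,s=1):
    f=d['frame'][:,:,::-1]
    if crop: f=f[crop[1]:crop[3],crop[0]:crop[2]]
    if s!=1: f=cv2.resize(f,None,fx=s,fy=s,interpolation=cv2.INTER_CUBIC)
    cv2.imwrite('pics/'+n+'.png',f)
E
python3 - <<'E'
from h import *
print(ctrl.sense(), ctrl.pinch_z)
for n in ['scene','side','wrist']:
    d=cam(n); save(d,n+'0',s=1.5); print(n,d['fx'],d['fy'],d['cx'],d['cy'],d['origin'],d['orientation'],[k for k in d])
E
```

```text
{'clock': 0.0, 'q': array([ 1.06539468e+00,  1.24493581e-01,  1.65168044e+00,  3.76108182e-05,
        1.36751443e+00, -8.25979813e-02]), 'qvel': array([-4.76260277e-04,  8.29030693e-05,  9.56302615e-04,  3.90136224e-04,
        1.01212002e-03,  8.96297448e-04]), 'effort': array([ 4.27496898e-04, -4.23626661e+01, -3.65446258e+01, -9.05278353e-05,
        7.29681473e-03, -6.75001228e-07]), 'position': array([0.26642353, 0.59221347, 0.23005668]), 'ee_rot': array([-0.65907924, -3.07102135,  0.00313341]), 'force': array([ 0.28997477, -0.75392882,  0.35076683]), 'torque': array([ 0.0237132 ,  0.01875765, -0.02242858]), 'gripper_width': 0.08543657817457198} 0.0187
scene 413.7936527863739 413.7936527863739 256.65618900921544 183.923214239074 [-0.04492808 -0.74221347  1.00629633] [ 0.75217434 -0.26920595 -0.68339653] ['frame', 'depth', 'fx', 'fy', 'cx', 'cy', 'origin', 'orientation']
side 468.2370957148047 468.2370957148047 248.30462968689912 197.44080638226146 [ 0.04550162 -0.96454806  0.97170139] [ 0.8689192  -0.22039645 -0.48337574] ['frame', 'depth', 'fx', 'fy', 'cx', 'cy', 'origin', 'orientation']
wrist 283.5414253038902 283.5414253038902 253.47437613458055 193.7837197475662 [0.19367934 0.6245163  0.37196583] [-0.27820289 -0.17752465  1.13828096] ['frame', 'depth', 'fx', 'fy', 'cx', 'cy', 'origin', 'orientation']
```

View pics/scene0.png

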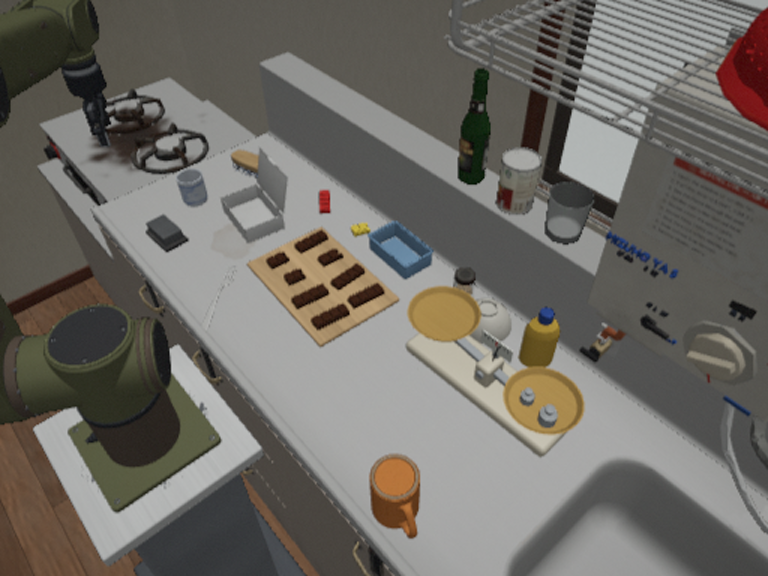

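View pics/side0.png

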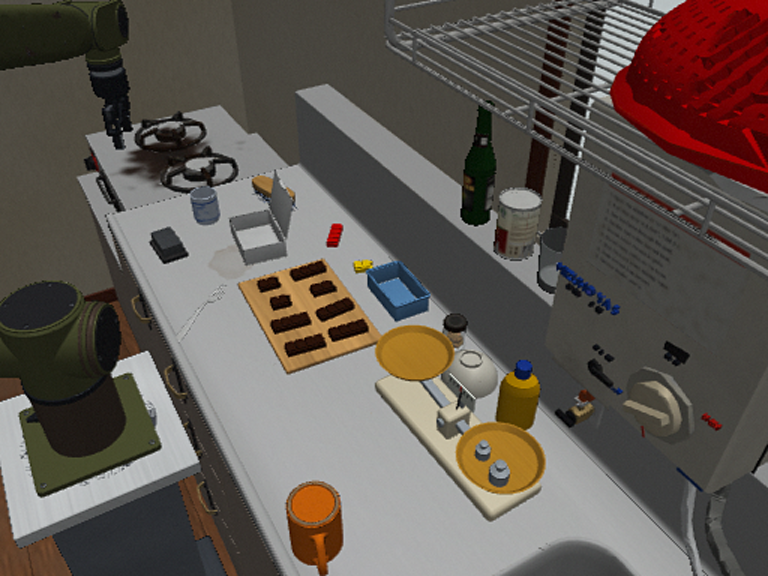

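View pics/wrist0.png

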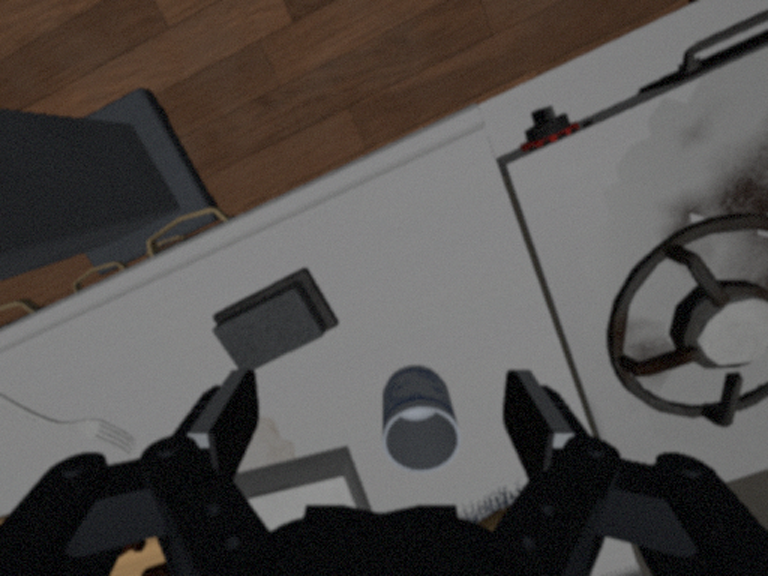

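The scene shows eight dark pieces on the board (about 208,160 down to 220,211 in native pixels): five long and three short. The red (216,133) and yellow (240,153) objects are look-alikes. Two weights stand on the near pan. Next I'll take close crops and measure.

```bash
cat > meas.py <<'E'
from h import *
def rectinfo(d,mask,h):
    cs,_=cv2.findContours(mask,cv2.RETR_EXTERNAL,cv2.CHAIN_APPROX_NONE)
    out=[]
    for c in cs:
        if cv2.contourArea(c)<25: continue
        m=c[:,0,:].mean(0)
        P=np.array([plane(d,u,v,h)[:2] for u,v in c[:,0,:]])
        (cx,cy),(a,b),an=cv2.minAreaRect((P*1000).astype(np.float32))
        if a<b: a,b,an=b,a,an+90
        an=(an+90)%180-90
        out.append((m,cx,cy,a,b,an))
    return out
def bars(d,cl=None):
    # points of dark brown at the bar-top height
    f=d['frame'].astype(int); P=cloud(d)
    hsv=cv2.cvtColor(d['frame'],cv2.COLOR_RGB2HSV)
    return f,P,hsv
E
python3 - <<'E'
from h import *
d=cam('side'); save(d,'side_board',(150,160,300,260),5); save(d,'side_pan',(240,200,380,350),4)
P=cloud(d); 
def pr(name,u,v): print(name,np.round(P[v,u],3))
pr('board',200,235);pr('bar',205,180);pr('bar',217,222);pr('yellow',241,177);pr('red',223,156);pr('basketfloor',265,193);pr('pan',275,235);pr('wpan',335,300);pr('jar',303,212);pr('bowl',315,250);pr('balance foot',330,335);pr('tinfloor',172,160);pr('lid',189,138); pr('worktop',200,290)
f=d['frame']
print(f[180,205],f[222,217],f[235,200])
E
```

```text
board [ 0.407 -0.019  0.015]
bar [0.526 0.196 0.031]
bar [0.478 0.012 0.01 ]
yellow [0.649 0.17  0.015]
red [0.648 0.304 0.023]
basketfloor [0.684 0.07  0.   ]
pan [ 0.545 -0.21   0.107]
wpan [ 0.571 -0.441  0.071]
jar [ 0.69  -0.135  0.068]
bowl [ 0.646 -0.26   0.043]
balance foot [ 0.521 -0.495  0.033]
tinfloor [0.489 0.403 0.001]
lid [0.547 0.359 0.101]
worktop [ 0.323 -0.198  0.002]
[44 22 13] [187 142  82] [38 25 13]
```

View pics/side_board.png

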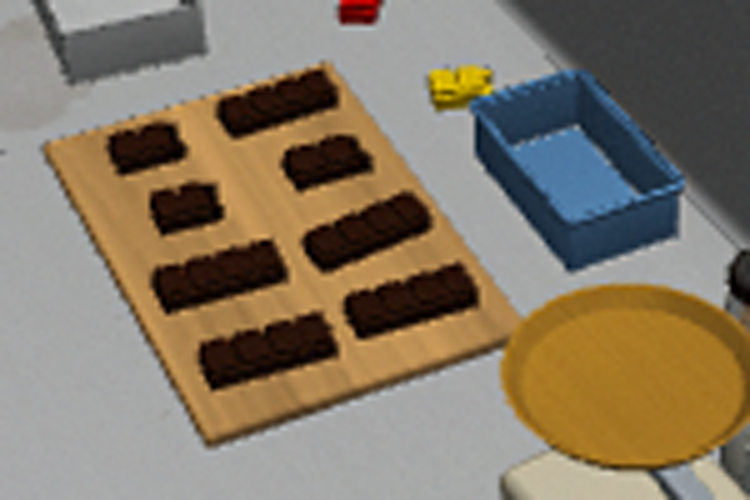

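View pics/side_pan.png

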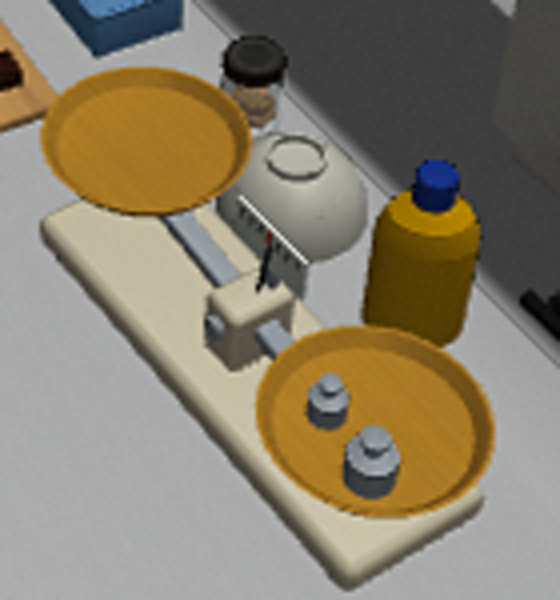

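```bash
cat > meas.py <<'E'
from h import *
def bars(d,top=True,box=(0.3,0.65,-0.1,0.32),h=0.029):
    # dark brown pixels whose depth point is near the bar-top height
    P=cloud(d); f=d['frame'].astype(int)
    dark=(f.max(2)<80)&(f[:,:,0]>f[:,:,2]+2)
    x,y,z=P[...,0],P[...,1],P[...,2]
    m=dark&(x>box[0])&(x<box[1])&(y>box[2])&(y<box[3])&(z>h-0.029+0.013)&(z<h+.02)
    n,lab,st,ce=cv2.connectedComponentsWithStats(m.astype(np.uint8))
    out=[]
    for i in range(1,n):
        if st[i,4]<25: continue
        w=lab==i
        q=P[w]; zm=np.nanpercentile(q[:,2],80)
        v,u=np.where(w)
        # cast pixels onto top plane, keep those whose depth z is near the top
        k=P[v,u,2]>h-0.006
        pts=np.array([plane(d,a,b,h)[:2] for a,b in zip(u[k],v[k])])
        (cx,cy),(a,b),an=cv2.minAreaRect((pts*1000).astype(np.float32))
        if a<b: a,b,an=b,a,an+90
        an=(an+90)%180-90
        out.append((ce[i].round(),round(cx),round(cy),round(a),round(b),round(an),round(zm,4),pts.mean(0).round(3)))
    return out
E
python3 - <<'E'
from meas import *
for n in ['scene','side']:
    d=cam(n); print(n)
    for o in bars(d): print(*o)
E
```

```text
scene
[207. 161.] 530 203 77 31 -3 0.0323 [0.53  0.205]
[219. 171.] 530 133 53 29 -11 0.0326 [0.529 0.133]
[185. 173.] 434 204 45 30 -3 0.0316 [0.435 0.205]
[231. 184.] 523 54 78 29 3 0.0327 [0.521 0.055]
[196. 184.] 432 134 40 29 -12 0.032 [0.433 0.134]
[244. 197.] 514 -17 79 28 -6 0.0326 [ 0.515 -0.016]
[206. 197.] 423 62 79 31 -6 0.0322 [0.423 0.063]
[220. 211.] 421 -13 77 30 -9 0.0325 [ 0.42  -0.012]
side
[205. 180.] 529 202 77 36 -3 0.0291 [0.529 0.203]
[179. 189.] 433 203 40 33 0 0.0288 [0.433 0.203]
[215. 192.] 529 129 50 34 -5 0.0286 [0.527 0.131]
[187. 201.] 432 133 40 32 -8 0.029 [0.432 0.133]
[223. 206.] 520 52 79 33 3 0.0286 [0.522 0.054]
[193. 215.] 423 62 78 32 -7 0.0293 [0.423 0.062]
[232. 220.] 513 -18 79 33 -6 0.03 [ 0.515 -0.017]
[203. 230.] 419 -14 77 33 -7 0.0293 [ 0.42  -0.013]
```

The crops confirm five whole bars (with depth, 77–79 mm long) and three broken pieces (40–53 mm). The weights differ in size, so they look like 50 g + 100 g, which means three bars. Next: poses of the pans, tin, basket and bystanders.

```bash
cat > fit.py <<'E'
from meas import *
def pan(d):
    hsv=cv2.cvtColor(d['frame'],cv2.COLOR_RGB2HSV); P=cloud(d)
    m=(hsv[...,0]>12)&(hsv[...,0]<28)&(hsv[...,1]>150)&(hsv[...,2]>90)&(P[...,0]>0.4)&(P[...,0]<0.75)&(P[...,1]<-0.1)&(P[...,1]>-0.6)&(P[...,2]>0.05)&(P[...,2]<0.13)
    n,lab,st,ce=cv2.connectedComponentsWithStats(m.astype(np.uint8))
    for i in range(1,n):
        if st[i,4]<300: continue
        q=P[lab==i]; fl=np.median(q[:,2]);
        cs,_=cv2.findContours((lab==i).astype(np.uint8),cv2.RETR_EXTERNAL,cv2.CHAIN_APPROX_NONE)
        c=max(cs,key=cv2.contourArea)[:,0]
        h=fl+0.009
        W=np.array([plane(d,u,v,h)[:2] for u,v in c])
        (x,y),r=cv2.minEnclosingCircle((W*1000).astype(np.float32)); e=cv2.fitEllipse((W*1000).astype(np.float32))
        print('pan px',ce[i].round(),'floor z',round(fl,4),'circ',round(x),round(y),round(r),'ell',np.round(e[0]),np.round(e[1]))
E
python3 - <<'E'
from fit import *
for n in ['scene','side']:
    d=cam(n); print(n); pan(d); P=cloud(d); hsv=cv2.cvtColor(d['frame'],cv2.COLOR_RGB2HSV)
    m=(hsv[...,0]>98)&(hsv[...,0]<115)&(hsv[...,1]>90)&(P[...,0]>0.5)&(P[...,0]<0.85)&(P[...,1]<0.25)&(P[...,1]>-0.1)&(P[...,2]>.036)&(P[...,2]<.06)
    r=cv2.minAreaRect((P[m][:,:2]*1000).astype(np.float32)); print('basket rim',r,m.sum())
    f=d['frame'].astype(int); grey=(f.max(2)-f.min(2)<25)
    for lo,hi,nm in [(.036,.054,'rim'),(-.01,.01,'floor'),(.06,.2,'lid')]:
        m=grey&(P[...,0]>0.38)&(P[...,0]<0.66)&(P[...,1]<0.5)&(P[...,1]>0.27)&(P[...,2]>lo)&(P[...,2]<hi)
        if nm=='floor': m&=(P[...,0]<.53)&(P[...,0]>.44)
        if m.sum()>5:
            q=P[m]; print(nm,m.sum(),q.min(0).round(3),q.max(0).round(3),cv2.minAreaRect((q[:,:2]*1000).astype(np.float32)))
save(d,'side_tin',(140,100,260,190),6)
s=ctrl.sense(); print(R.from_rotvec(s['ee_rot']).as_matrix().round(3))
E
```

```text
scene
pan px [361. 225.] floor z 0.0956 circ 650 -369 49 ell [ 649. -372.] [59. 91.]
basket rim ((664.8781127929688, 42.17750549316406), (140.5042266845703, 88.18016815185547), 87.06441497802734) 270
rim 241 [0.426 0.307 0.036] [0.548 0.473 0.054] ((487.53863525390625, 392.0252990722656), (160.38282775878906, 104.79084777832031), 81.92996978759766)
floor 596 [ 0.44   0.27  -0.002] [0.53  0.499 0.01 ] ((485.27569580078125, 384.3161315917969), (228.9091339111328, 89.83930969238281), 89.76172637939453)
lid 451 [0.527 0.304 0.06 ] [0.572 0.46  0.155] ((549.5847778320312, 381.6758117675781), (156.8118438720703, 27.2459716796875), 82.49783325195312)
side
pan px [276. 235.] floor z 0.1098 circ 543 -219 70 ell [ 543. -218.] [135. 135.]
pan px [334. 304.] floor z 0.0742 circ 554 -454 70 ell [ 553. -455.] [135. 136.]
basket rim ((665.880126953125, 42.61765670776367), (147.41061401367188, 91.13642120361328), 87.4428482055664) 309
rim 202 [0.425 0.306 0.036] [0.627 0.487 0.054] ((524.9546508789062, 401.3817138671875), (195.48028564453125, 179.2176971435547), 82.52583312988281)
floor 607 [ 0.44   0.27  -0.006] [0.53 0.5  0.01] ((485.1105041503906, 385.159912109375), (229.56069946289062, 89.7656021118164), 89.94488525390625)
lid 353 [0.529 0.3   0.06 ] [0.57  0.46  0.153] ((548.26708984375, 379.99542236328125), (161.20407104492188, 24.345964431762695), 82.27570343017578)
[[-0.912  0.41  -0.   ]
 [ 0.41   0.912 -0.   ]
 [ 0.    -0.    -1.   ]]
```

View pics/side_tin.png

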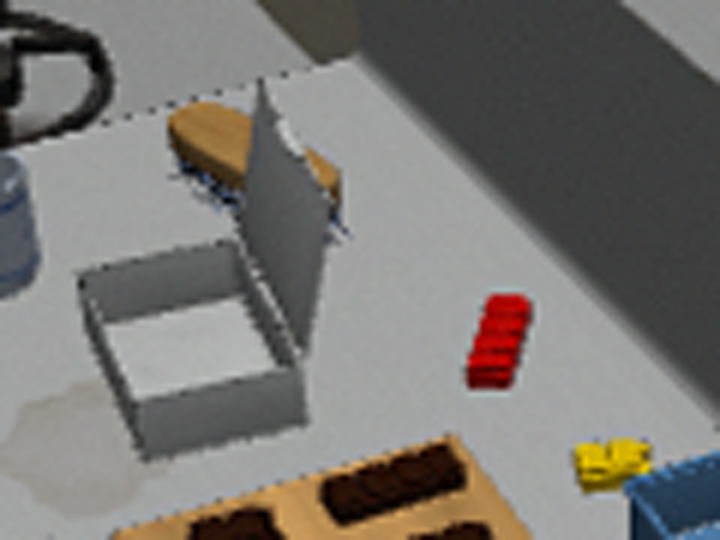

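Everything fits the stated sizes: tin centre (.487,.391) with yaw −8°, basket (.665,.042), load pan (.543,−.219) with floor at .109. Now a helper for move numbers.

```bash
cat > go.py <<'E'
import sys
from h import *
def delta(*tgts):
    s=ctrl.sense(); p=s['position']; M=R.from_rotvec(s['ee_rot']).as_matrix()
    print('t',round(s['clock'],2),'at',p.round(4),'yaw',round(np.degrees(np.arctan2(-M[0,1],M[1,1])),1),'tiltz',M[:,2].round(3),'w',round(s['gripper_width'],4),'F',s['force'].round(1))
    for t in tgts:
        x,y,z,yaw=t
        T=R.from_euler('z',yaw,degrees=True).as_matrix()@np.diag([-1,1,-1.])
        print(t,'shift mm',(M.T@(np.array([x,y,z])-p)*1000).round(0),'turn deg',np.degrees(R.from_matrix(M.T@T).as_rotvec()).round(1))
if __name__=='__main__':
    a=list(map(float,sys.argv[1:])); delta(*[a[i:i+4] for i in range(0,len(a),4)])
E
python3 go.py .53 .203 .23 -3
```

```text
t 0.4 at [0.2667 0.5927 0.2311] yaw -24.2 tiltz [-0. -0. -1.] w 0.0853 F [ 0.9 -0.8 -0.1]
[0.53, 0.203, 0.23, -3.0] shift mm [-400. -247.    1.] turn deg [ -0.   -0.  -21.2]
```

Emit:
{"fn": "apply_moves", "kwargs": {"rows": [-400,-247,0,0,0,-21,60,-400,-247,0,0,0,-21,55,-400,-247,0,0,0,-21,55,-400,-247,0,0,0,-21,55,-400,-247,0,0,0,-21,55], "grip_force": 40}}

```text
clock: 0.9
position: [0.4066, 0.3855, 0.2315]
ee_rot: [0.088, 3.14, 0.0]
force: [1.1, 0.1, -0.1]
gripper_width: 0.0472
```

```bash
python3 go.py .53 .203 .10 -3
```

```text
t 0.9 at [0.4066 0.3855 0.2315] yaw -3.2 tiltz [ 0.  0. -1.] w 0.0472 F [ 1.1  0.1 -0.1]
[0.53, 0.203, 0.1, -3.0] shift mm [-133. -175.  132.] turn deg [ 0.   0.  -0.2]
```

Emit:
{"fn": "apply_moves", "kwargs": {"rows": [-133,-175,60,0,0,0,50,-133,-175,100,0,0,0,50,-133,-175,132,0,0,0,50,-133,-175,132,0,0,0,50,-133,-175,132,0,0,0,50]}}

```text
clock: 1.4
position: [0.5258, 0.209, 0.1054]
ee_rot: [0.088, 3.139, 0.001]
force: [0.1, 0.6, -0.1]
gripper_width: 0.0426
```

```bash
python3 - <<'E'
from meas import *
from go import delta
d=cam('wrist'); save(d,'w1')
d=cam('side')
for o in bars(d): print(*o)
delta((.53,.203,.015,-3))
E
```

```text
[205. 180.] 529 201 78 35 -1 0.0284 [0.529 0.203]
[179. 189.] 432 202 42 32 -7 0.0292 [0.432 0.204]
[215. 192.] 529 130 51 33 -5 0.0289 [0.527 0.131]
[187. 201.] 430 134 38 30 -24 0.0289 [0.431 0.135]
[223. 206.] 519 53 82 31 2 0.0295 [0.521 0.054]
[193. 215.] 423 62 74 32 -8 0.029 [0.423 0.063]
[232. 220.] 514 -18 78 33 -7 0.0298 [ 0.514 -0.016]
[203. 230.] 419 -14 77 33 -6 0.0295 [ 0.419 -0.013]
t 1.5 at [0.5238 0.206  0.101 ] yaw -3.5 tiltz [-0.007 -0.003 -1.   ] w 0.0428 F [-0.   1.1 -1.2]
(0.53, 0.203, 0.015, -3) shift mm [-7. -2. 86.] turn deg [-0.2 -0.4 -0.5]
```

View pics/w1.png

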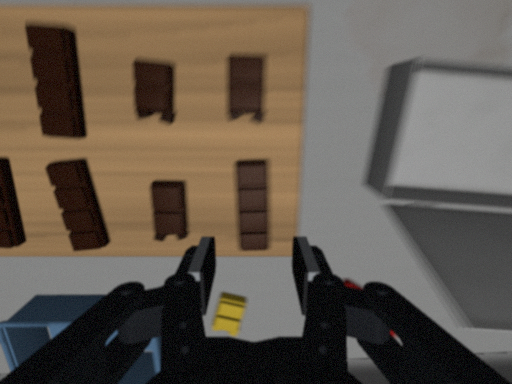

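The wrist view shows bar A (252,205) between the fingers, with the other seven pieces in place. Next I'll get cleaner poses from this view.

```bash
cat >> meas.py <<'E'
def wbars(d,h=0.029,box=(0.28,0.7,-0.15,0.32)):
    f=d['frame'].astype(int); P=cloud(d)
    m=(f.max(2)<95)&(f[:,:,0]>f[:,:,2]+6)&(P[...,2]<0.045)&(P[...,2]>0.008)
    m=cv2.morphologyEx(m.astype(np.uint8),cv2.MORPH_OPEN,np.ones((3,3)))
    n,lab,st,ce=cv2.connectedComponentsWithStats(m)
    out=[]
    for i in range(1,n):
        if st[i,4]<150: continue
        w=(lab==i)&(P[...,2]>h-0.006)
        v,u=np.where(w)
        if len(v)<100: continue
        pts=np.array([plane(d,a,b,h)[:2] for a,b in zip(u,v)])
        (cx,cy),(a,b),an=cv2.minAreaRect((pts*1000).astype(np.float32))
        if a<b: a,b,an=b,a,an+90
        an=(an+90)%180-90
        mu=pts.mean(0);_,_,V=np.linalg.svd(pts-mu,full_matrices=False); pa=np.degrees(np.arctan2(V[0,1],V[0,0])); pa=(pa+90)%180-90
        edge=u.min()<3 or v.min()<3 or u.max()>508 or v.max()>380
        out.append((ce[i].round(),'c',round(cx),round(cy),'size',round(a),round(b),'ang',round(an),'pca',round(pa),'mean',mu.round(3),'z',round(np.median(P[w][:,2]),4),'EDGE' if edge else ''))
    return out
E
python3 - <<'E'
from meas import *
from go import delta
d=cam('wrist')
for o in wbars(d): print(*o)
delta((.53,.203,.015,-3))
E
```

```text
[58. 81.] c 424 72 size 76 29 ang -7 pca -7 mean [0.421 0.071] z 0.0278 
[253.  87.] c 436 210 size 46 26 ang -4 pca -3 mean [0.431 0.211] z 0.0279 
[159.  90.] c 433 142 size 42 27 ang -8 pca -5 mean [0.43  0.142] z 0.0279 
[  8. 217.] c 518 7 size 75 15 ang -19 pca -13 mean [0.528 0.   ] z 0.027 EDGE
[ 80. 208.] c 520 64 size 78 29 ang 3 pca 2 mean [0.518 0.063] z 0.0278 
[260. 207.] c 528 210 size 78 26 ang -1 pca -2 mean [0.526 0.21 ] z 0.0279 
[174. 213.] c 528 140 size 51 26 ang -4 pca -5 mean [0.525 0.139] z 0.0278 
t 1.55 at [0.5241 0.2081 0.1032] yaw -3.4 tiltz [-0.005 -0.001 -1.   ] w 0.0427 F [ 0.3 -0.8 -0. ]
(0.53, 0.203, 0.015, -3) shift mm [-7. -5. 88.] turn deg [-0.1 -0.3 -0.4]
```

Emit:
{"fn": "apply_moves", "kwargs": {"rows": [-7,-4,30,0,0,0,50,-7,-4,30,0,0,0,50,-7,-4,30,0,0,0,50,-7,-4,30,0,0,0,50]}}

```text
clock: 1.95
position: [0.5314, 0.2048, 0.0751]
ee_rot: [-0.092, -3.138, 0.001]
force: [0.2, 0.3, 1.2]
gripper_width: 0.0426
```

```bash
python3 - <<'E'
from meas import *
from go import delta
for k in range(3):
    d=cam('wrist')
    for o in wbars(d):
      if abs(o[2]-529)<15 or abs(o[2]-434)<15: print(*o)
    delta((.53,.203,.015,-3))
    print(d['origin'],d['orientation'],ctrl.sense()['qvel'].round(3))
d=cam('wrist');save(d,'w2')
E
```

```text
[29. 66.] c 425 72 size 75 29 ang -8 pca -10 mean [0.423 0.072] z 0.0278 EDGE
[254.  71.] c 436 210 size 46 27 ang -3 pca -4 mean [0.432 0.21 ] z 0.0279 
[144.  75.] c 434 142 size 42 28 ang -7 pca -6 mean [0.43  0.142] z 0.0279 
[ 56. 210.] c 520 65 size 78 30 ang 3 pca 3 mean [0.518 0.063] z 0.0278 
[261. 209.] c 528 210 size 78 26 ang -2 pca -2 mean [0.526 0.21 ] z 0.0279 
[164. 215.] c 528 139 size 51 27 ang -5 pca -4 mean [0.525 0.139] z 0.0279 
t 2.0 at [0.5315 0.2048 0.0752] yaw -3.3 tiltz [-0.001 -0.    -1.   ] w 0.0427 F [ 0.6  0.4 -0.3]
(0.53, 0.203, 0.015, -3) shift mm [ 1. -2. 60.] turn deg [-0.  -0.1 -0.3]
[0.45195649 0.20909055 0.2170653 ] [-0.24900239 -0.23464953  1.49901132] [-0.003 -0.002  0.    -0.001 -0.004  0.   ]
[29. 66.] c 425 72 size 75 30 ang -8 pca -10 mean [0.423 0.072] z 0.0278 EDGE
[254.  71.] c 436 210 size 46 27 ang -5 pca -4 mean [0.432 0.21 ] z 0.0279 
[145.  75.] c 434 142 size 42 28 ang -9 pca -5 mean [0.43  0.142] z 0.0279 
[ 57. 209.] c 520 64 size 77 30 ang 3 pca 3 mean [0.518 0.063] z 0.0278 
[261. 209.] c 528 210 size 78 26 ang -2 pca -1 mean [
[... 430 characters left out ...]
-9 mean [0.423 0.072] z 0.0278 EDGE
[254.  71.] c 436 210 size 46 27 ang -5 pca -3 mean [0.432 0.21 ] z 0.028 
[145.  74.] c 434 142 size 42 27 ang -9 pca -8 mean [0.43  0.142] z 0.0279 
[ 56. 210.] c 519 64 size 78 30 ang 3 pca 3 mean [0.518 0.063] z 0.0278 
[261. 209.] c 528 210 size 78 26 ang -2 pca -1 mean [0.526 0.21 ] z 0.0279 
[164. 215.] c 528 139 size 52 27 ang -5 pca -6 mean [0.525 0.139] z 0.0278 
t 2.1 at [0.5314 0.2045 0.0749] yaw -3.4 tiltz [-0.002 -0.    -1.   ] w 0.0429 F [ 0.5 -0.6  0.6]
(0.53, 0.203, 0.015, -3) shift mm [ 1. -2. 60.] turn deg [-0.  -0.1 -0.4]
[0.45201069 0.20893026 0.21703594] [-0.24923859 -0.23482488  1.49885116] [-0.004  0.004  0.005 -0.003 -0.001 -0.   ]
```

View pics/w2.png

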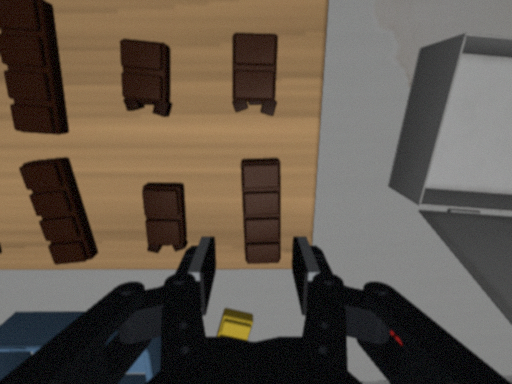

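Settled, the wrist view shows bar A 7 px right of the finger centre (261 against 254). That puts it about 5 mm to +y, while side and scene say about .203. I'll go lower at .207 and check again.

Emit:
{"fn": "apply_moves", "kwargs": {"rows": [2,2,38,0,0,1,50,2,2,38,0,0,1,50,2,2,38,0,0,1,50]}}

```text
clock: 2.45
position: [0.5285, 0.2063, 0.0362]
ee_rot: [-0.119, -3.135, 0.002]
force: [0.4, -0.2, -1.0]
gripper_width: 0.0429
```

```bash
python3 - <<'E'
from meas import *
from go import delta
d=cam('wrist');save(d,'w3',(150,130,370,330),3)
for o in wbars(d): print(*o)
delta((.53,.207,.015,-3))
E
```

```text
[248.  69.] c 436 211 size 45 27 ang -5 pca -3 mean [0.432 0.211] z 0.0279 
[112.  76.] c 434 142 size 41 28 ang -7 pca -6 mean [0.43  0.143] z 0.0279 
[  6. 128.] c 450 84 size 28 6 ang -20 pca -15 mean [0.454 0.081] z 0.024 EDGE
[260. 237.] c 528 210 size 79 26 ang -2 pca -2 mean [0.526 0.21 ] z 0.0279 
[ 23. 250.] c 519 65 size 78 30 ang 2 pca -7 mean [0.525 0.067] z 0.0277 EDGE
[143. 243.] c 526 140 size 49 27 ang -5 pca -5 mean [0.524 0.14 ] z 0.0279 
t 2.5 at [0.5295 0.2065 0.0373] yaw -4.3 tiltz [-0.002 -0.001 -1.   ] w 0.0426 F [-0.3  0.6  0.3]
(0.53, 0.207, 0.015, -3) shift mm [-0.  1. 22.] turn deg [-0.  -0.1 -1.3]
```

View pics/w3.png

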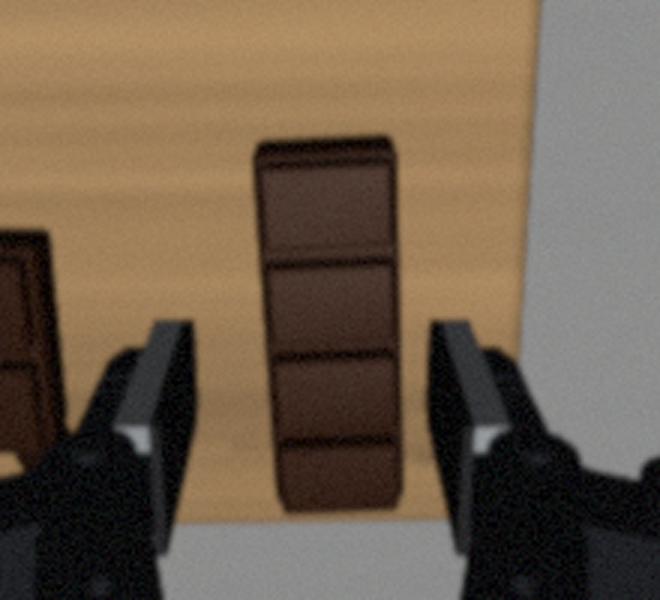

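The crop confirms the wrist estimate: bar mid is 7 px (4 mm) right of jaw mid, so y≈.210. I'll trust the wrist camera from here on.

Emit:
{"fn": "apply_moves", "kwargs": {"rows": [1,4,12,0,0,-2,50,1,4,22,0,0,-2,50,1,4,22,0,0,-2,50,1,4,22,0,0,-2,20,1,4,22,0,0,-2,20], "grip_force": 50}}

```text
clock: 3.0
position: [0.5292, 0.2107, 0.0158]
ee_rot: [-0.064, -3.14, 0.001]
force: [0.4, 0.2, -0.6]
gripper_width: 0.0268
```

Emit:
{"fn": "apply_moves", "kwargs": {"rows": [0,0,0,0,0,0,10,0,0,0,0,0,0,10,0,0,-50,0,0,0,10,0,0,-100,0,0,0,10,0,0,-130,0,0,0,10]}}

```text
clock: 3.5
position: [0.531, 0.2112, 0.1501]
ee_rot: [0.064, 3.137, 0.002]
force: [1.5, -0.5, -0.1]
gripper_width: 0.0264
```

```bash
python3 go.py .482 .356 .15 -8; python3 - <<'E'
from meas import *
d=cam('wrist');save(d,'w4')
d=cam('side');save(d,'s4',s=1.5)
E
```

```text
t 3.5 at [0.531  0.2112 0.1501] yaw -2.3 tiltz [ 0.004  0.001 -1.   ] w 0.0264 F [ 1.5 -0.5 -0.1]
[0.482, 0.356, 0.15, -8.0] shift mm [ 55. 143.   0.] turn deg [0.1 0.2 5.7]
```

View pics/w4.png

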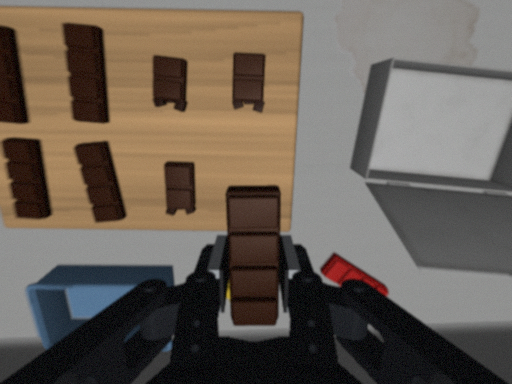

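Bar A is held squarely (253,255). Next I'll go above the tin and measure it with the wrist camera.

Emit:
{"fn": "apply_moves", "kwargs": {"rows": [60,143,-50,0,0,5.5,10,60,143,-50,0,0,5.5,10,60,143,-50,0,0,5.5,10,60,143,-50,0,0,5.5,10,60,143,-50,0,0,5.5,10]}}

```text
clock: 4.1
position: [0.4779, 0.3586, 0.2027]
ee_rot: [0.209, 3.124, 0.006]
force: [-0.4, -0.2, 0.1]
gripper_width: 0.0268
```

```bash
python3 - <<'E'
from meas import *
from go import delta
delta((.482,.356,.15,-8))
d=cam('wrist');save(d,'w5',s=1.5)
P=cloud(d); m=(P[...,2]>.038)&(P[...,2]<.053)&(P[...,1]>.28)&(P[...,1]<.5)&(P[...,0]>.4)&(P[...,0]<.545)
q=P[m];print(m.sum(),q.min(0),q.max(0),cv2.minAreaRect((q[:,:2]*1000).astype(np.float32)))
m=(np.abs(P[...,2]-.002)<.004)&(P[...,1]>.33)&(P[...,1]<.46)&(P[...,0]>.44)&(P[...,0]<.53);q=P[m]
print(cv2.minAreaRect((q[:,:2]*1000).astype(np.float32)))
E
```

```text
t 4.1 at [0.4779 0.3586 0.2027] yaw -7.7 tiltz [ 0.011  0.003 -1.   ] w 0.0268 F [-0.4 -0.2  0.1]
(0.482, 0.356, 0.15, -8) shift mm [-4. -2. 53.] turn deg [0.3 0.6 0.3]
1298 [0.42230009 0.31068126 0.03801493] [0.54432088 0.472883   0.05297796] ((483.67144775390625, 392.32989501953125), (150.88546752929688, 104.64464569091797), 82.0743179321289)
((485.0052795410156, 394.9995422363281), (89.98236846923828, 129.98919677734375), 0.008273333311080933)
```

View pics/w5.png

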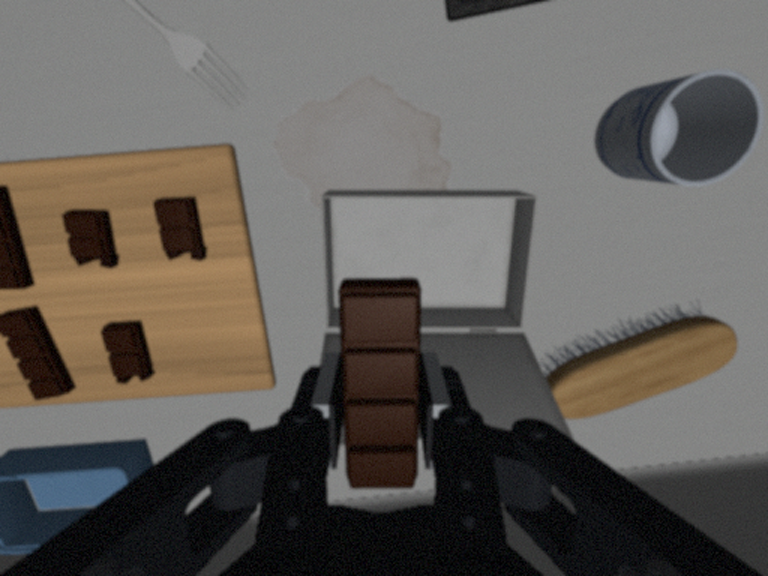

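Tin centre from the wrist view: (.485,.394), yaw −8°. Lowering the bar into the −y half.

```bash
python3 go.py .478 .356 .08 -8 .478 .356 .013 -8
```

```text
t 4.15 at [0.478  0.357  0.2016] yaw -7.7 tiltz [ 0.009  0.002 -1.   ] w 0.0269 F [-0.1 -0.1 -0.1]
[0.478, 0.356, 0.08, -8.0] shift mm [  1.  -1. 122.] turn deg [0.2 0.5 0.3]
[0.478, 0.356, 0.013, -8.0] shift mm [  2.  -2. 189.] turn deg [0.2 0.5 0.3]
```

Emit:
{"fn": "apply_moves", "kwargs": {"rows": [1,-1,50,0,0,0.3,10,1,-1,100,0,0,0.3,10,1,-1,140,0,0,0.3,10,1,-1,140,0,0,0.3,10,1,-1,140,0,0,0.3,10]}}

```text
clock: 4.65
position: [0.478, 0.3547, 0.0605]
ee_rot: [0.223, 3.127, 0.0]
force: [0.6, -0.7, 1.0]
gripper_width: 0.0273
```

```bash
python3 go.py .478 .356 .013 -8; python3 - <<'E'
from meas import *
d=cam('wrist');save(d,'w6')
E
```

```text
t 4.65 at [0.478  0.3547 0.0605] yaw -8.1 tiltz [ 0.007 -0.    -1.   ] w 0.0273 F [ 0.6 -0.7  1. ]
[0.478, 0.356, 0.013, -8.0] shift mm [ 0.  1. 48.] turn deg [ 0.   0.4 -0.1]
```

View pics/w6.png

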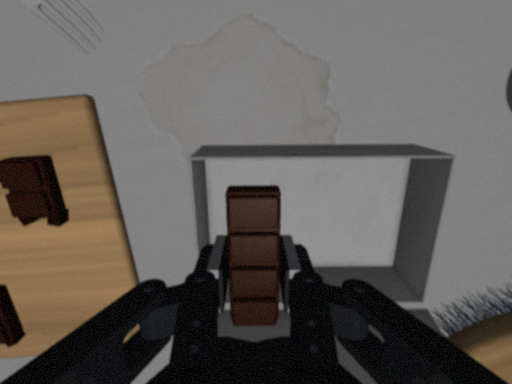

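Emit:
{"fn": "apply_moves", "kwargs": {"rows": [0,4,20,0,0,0,10,0,4,46,0,0,0,10,0,4,46,0,0,0,10,0,4,46,0,0,0,42,0,4,46,0,0,0,42]}}

```text
clock: 5.2
position: [0.4823, 0.3608, 0.0196]
ee_rot: [0.222, 3.12, 0.009]
force: [-0.2, 0.1, 0.5]
gripper_width: 0.0363
```

Emit:
{"fn": "apply_moves", "kwargs": {"rows": [0,0,0,0,0,0,42,0,0,-45,0,0,0,42,0,0,-90,0,0,0,42,0,0,-140,0,0,0,45,0,-40,-160,0,0,0,50]}}

```text
clock: 5.7
position: [0.4776, 0.324, 0.1876]
ee_rot: [0.216, 3.109, 0.021]
force: [0.3, -0.1, 0.9]
gripper_width: 0.0422
```

```bash
python3 go.py .432 .21 .12 -4; python3 - <<'E'
from meas import *
d=cam('wrist');save(d,'w7')
E
```

```text
t 5.7 at [0.4776 0.324  0.1876] yaw -7.9 tiltz [ 0.025  0.012 -1.   ] w 0.0422 F [ 0.3 -0.1  0.9]
[0.432, 0.21, 0.12, -4.0] shift mm [  31. -120.   65.] turn deg [ 0.8  1.4 -3.9]
```

View pics/w7.png

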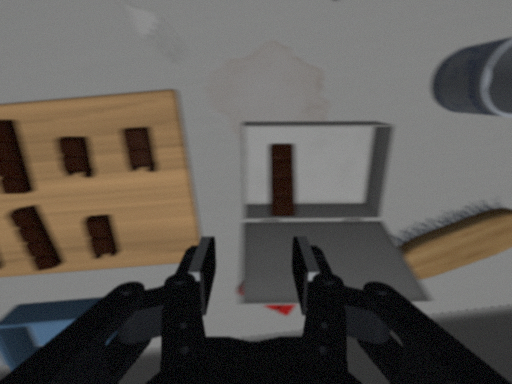

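Bar A lies in the tin (283,180). Next, the broken piece at (.433,.210).

Emit:
{"fn": "apply_moves", "kwargs": {"rows": [31,-120,60,0.8,1.4,-4,50,31,-120,90,0.8,1.4,-4,50,31,-120,120,0.8,1.4,-4,50,31,-120,120,0.8,1.4,-4,50,31,-120,120,0.8,1.4,-4,50]}}

```text
clock: 6.25
position: [0.4296, 0.2027, 0.0636]
ee_rot: [-0.115, -3.133, 0.011]
force: [-0.5, -0.2, -0.1]
gripper_width: 0.0426
```

```bash
python3 - <<'E'
from meas import *
from go import delta
d=cam('wrist')
for o in wbars(d): print(*o)
delta((.433,.21,.015,-4))
E
```

```text
[ 63. 223.] c 421 72 size 79 29 ang -7 pca -7 mean [0.42  0.072] z 0.0278 
[266. 224.] c 432 210 size 45 26 ang -4 pca -3 mean [0.429 0.21 ] z 0.0279 
[168. 227.] c 429 142 size 41 26 ang -10 pca -10 mean [0.427 0.142] z 0.0278 
[478. 275.] c 487 362 size 69 31 ang 11 pca 16 mean [0.489 0.362] z 0.034 
[  8. 339.] c 513 4 size 82 16 ang -19 pca -17 mean [ 0.517 -0.   ] z 0.0273 EDGE
[ 72. 307.] c 485 61 size 35 19 ang -55 pca -59 mean [0.487 0.06 ] z 0.0277 
t 6.3 at [0.4319 0.2042 0.0662] yaw -4.2 tiltz [-0.002 -0.005 -1.   ] w 0.0428 F [ 0.2 -0.4  0.5]
(0.433, 0.21, 0.015, -4) shift mm [-1.  6. 51.] turn deg [-0.3 -0.1 -0.2]
```

Emit:
{"fn": "apply_moves", "kwargs": {"rows": [0,6,20,0,0,0,50,0,6,51,0,0,0,50,0,6,51,0,0,0,50,0,6,51,0,0,0,20,0,6,51,0,0,0,10]}}

```text
clock: 6.8
position: [0.4343, 0.211, 0.0176]
ee_rot: [0.114, 3.137, -0.005]
force: [-0.4, -0.3, 0.0]
gripper_width: 0.0265
```

Emit:
{"fn": "apply_moves", "kwargs": {"rows": [0,0,0,0,0,0,10,0,0,0,0,0,0,10,0,0,-50,0,0,0,10,0,0,-100,0,0,0,10,0,-30,-130,0,0,0,10]}}

```text
clock: 7.3
position: [0.4339, 0.1833, 0.1529]
ee_rot: [0.109, 3.131, -0.0]
force: [0.8, -0.3, -0.4]
gripper_width: 0.0265
```

```bash
python3 go.py .64 .07 .15 -3
```

```text
t 7.3 at [0.4339 0.1833 0.1529] yaw -4.0 tiltz [ 0.009 -0.    -1.   ] w 0.0265 F [ 0.8 -0.3 -0.4]
[0.64, 0.07, 0.15, -3.0] shift mm [-213.  -99.    5.] turn deg [ 0.   0.5 -1. ]
```

Emit:
{"fn": "apply_moves", "kwargs": {"rows": [-213,-99,0,0,0.5,-1,10,-213,-99,0,0,0.5,-1,10,-213,-99,0,0,0.5,-1,10,-213,-99,0,0,0.5,-1,10,-213,-99,0,0,0.5,-1,10]}}

```text
clock: 7.8
position: [0.642, 0.0679, 0.1557]
ee_rot: [0.084, 3.138, -0.0]
force: [0.8, 0.5, 0.0]
gripper_width: 0.0265
```

```bash
python3 - <<'E'
from meas import *
from go import delta
d=cam('wrist');save(d,'w8',s=1.5)
P=cloud(d); hsv=cv2.cvtColor(d['frame'],cv2.COLOR_RGB2HSV)
m=(hsv[...,0]>95)&(hsv[...,0]<118)&(hsv[...,1]>80)&(P[...,2]>.038)&(P[...,2]<.056)&(P[...,0]>.55)
q=P[m];print(m.sum(),q.min(0),q.max(0),cv2.minAreaRect((q[:,:2]*1000).astype(np.float32)))
delta((.665,.042,.15,-3))
E
```

```text
2377 [ 0.6170435  -0.02826153  0.03800106] [0.70546243 0.11451902 0.04872122] ((663.2362670898438, 43.05923843383789), (140.58509826660156, 87.65061950683594), 87.19593811035156)
t 7.85 at [0.6456 0.0655 0.1559] yaw -3.2 tiltz [ 0.006 -0.002 -1.   ] w 0.027 F [-0.4 -1.9  0.6]
(0.665, 0.042, 0.15, -3) shift mm [-21. -22.   6.] turn deg [-0.1  0.3 -0.2]
```

View pics/w8.png

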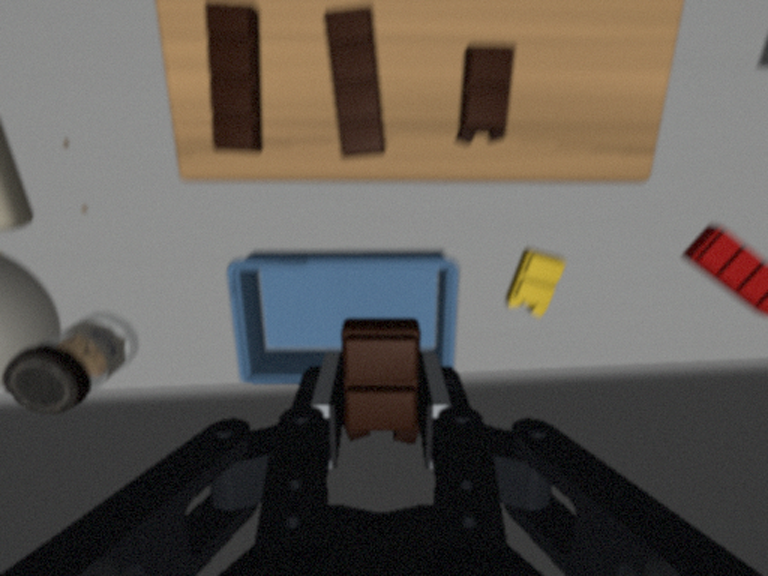

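```bash
python3 - <<'E'
from meas import *
from go import delta
d=cam('scene'); P=cloud(d)
for y in (0.0,.05,.1,-.1,.25):
    m=(abs(P[...,1]-y)<.01)&(P[...,0]>.7)&(P[...,0]<1.0)
    q=P[m]; 
    for lo,hi in ((-.01,.01),(.03,.06),(.08,.12),(.14,.18),(.2,.4)):
        k=q[(q[:,2]>lo)&(q[:,2]<hi)]
        if len(k): print(y,lo,k[:,0].min().round(3),k[:,0].max().round(3),len(k))
delta((.660,.073,.10,-3),(.660,.073,.03,-3))
E
```

```text
0.0 -0.01 0.723 0.741 14
0.0 0.03 0.701 0.745 56
0.0 0.08 0.741 0.747 39
0.0 0.14 0.74 0.748 43
0.0 0.2 0.742 0.802 80
0.05 -0.01 0.7 0.743 10
0.05 0.03 0.702 0.747 46
0.05 0.08 0.74 0.747 38
0.05 0.14 0.739 0.749 43
0.05 0.2 0.741 0.849 333
0.1 -0.01 0.701 0.711 10
0.1 0.03 0.7 0.746 55
0.1 0.08 0.74 0.748 36
0.1 0.14 0.741 0.748 20
0.1 0.2 0.741 0.848 337
-0.1 -0.01 0.701 0.71 3
-0.1 0.03 0.74 0.746 30
-0.1 0.08 0.741 0.747 44
-0.1 0.14 0.741 0.748 51
-0.1 0.2 0.742 0.849 282
0.25 -0.01 0.7 0.744 42
0.25 0.03 0.741 0.747 22
0.25 0.08 0.739 0.745 18
0.25 0.14 0.74 0.746 15
0.25 0.2 0.742 0.847 85
t 7.9 at [0.643  0.0672 0.1555] yaw -3.2 tiltz [ 0.003 -0.    -1.   ] w 0.0262 F [-0.8  1.1 -0.5]
(0.66, 0.073, 0.1, -3) shift mm [-16.   7.  56.] turn deg [-0.   0.2 -0.2]
(0.66, 0.073, 0.03, -3) shift mm [-16.   7. 126.] turn deg [-0.   0.2 -0.2]
```

Emit:
{"fn": "apply_moves", "kwargs": {"rows": [-16,7,10,0,0.2,0,10,-16,6,50,0,0.2,0,10,-16,6,90,0,0.2,0,10,-16,6,90,0,0.2,0,10,-16,6,90,0,0.2,0,10]}}

```text
clock: 8.4
position: [0.6586, 0.0726, 0.0654]
ee_rot: [-0.086, -3.138, 0.001]
force: [0.7, 0.9, 0.5]
gripper_width: 0.0268
```

```bash
python3 go.py .66 .072 .022 -3;python3 - <<'E'
from meas import *
d=cam('wrist');save(d,'w9')
E
```

```text
t 8.4 at [0.6586 0.0726 0.0654] yaw -3.1 tiltz [-0.002 -0.    -1.   ] w 0.0268 F [0.7 0.9 0.5]
[0.66, 0.072, 0.022, -3.0] shift mm [-2. -1. 43.] turn deg [-0.  -0.1 -0.1]
```

View pics/w9.png

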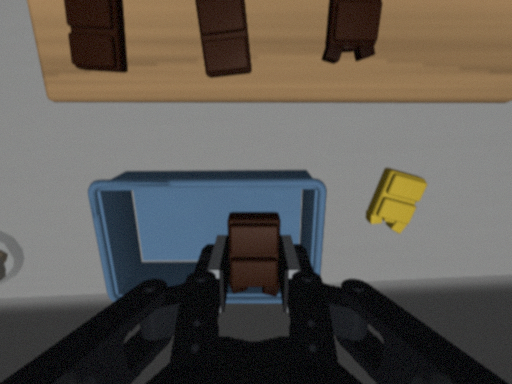

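The piece is over the basket; shifting 3 mm away from the end wall, then lowering and releasing.

Emit:
{"fn": "apply_moves", "kwargs": {"rows": [-1,-4,20,0,0,0,10,-1,-4,42,0,0,0,10,-1,-4,42,0,0,0,10,-1,-4,42,0,0,0,40,-1,-4,42,0,0,0,40]}}

```text
clock: 8.95
position: [0.6629, 0.0687, 0.0286]
ee_rot: [0.086, 3.134, 0.0]
force: [-0.2, 0.1, -0.1]
gripper_width: 0.0342
```

Emit:
{"fn": "apply_moves", "kwargs": {"rows": [0,0,0,0,0,0,40,0,0,-45,0,0,0,40,0,0,-90,0,0,0,40,20,20,-110,0,0,0,50,70,40,-110,0,0,0,50]}}

```text
clock: 9.45
position: [0.6034, 0.1113, 0.1461]
ee_rot: [0.089, 3.12, 0.003]
force: [-0.5, 0.2, 0.8]
gripper_width: 0.0424
```

```bash
python3 - <<'E'
from meas import *
from go import delta
d=cam('wrist');save(d,'w10')
for o in wbars(d): print(*o)
delta((.525,.14,.08,-5))
E
```

```text
[95. 10.] c 451 -8 size 27 15 ang 87 pca 82 mean [ 0.45  -0.008] z 0.028 EDGE
[188.   9.] c 454 67 size 25 14 ang 84 pca 84 mean [0.454 0.067] z 0.0281 EDGE
[111.  90.] c 512 -7 size 72 27 ang -7 pca -7 mean [ 0.51  -0.008] z 0.0278 
[193.  93.] c 518 63 size 72 25 ang 3 pca 3 mean [0.517 0.062] z 0.0279 
[279.  99.] c 528 137 size 47 26 ang -5 pca -6 mean [0.526 0.137] z 0.028 
[ 20. 264.] c 673 -137 size 35 20 ang 52 pca 48 mean [ 0.673 -0.138] z 0.0402 EDGE
t 9.5 at [0.5919 0.1141 0.1396] yaw -3.1 tiltz [ 0.003  0.002 -1.   ] w 0.0427 F [-3.7  2.9 -3.9]
(0.525, 0.14, 0.08, -5) shift mm [68. 22. 59.] turn deg [0.1 0.2 1.9]
```

View pics/w10.png

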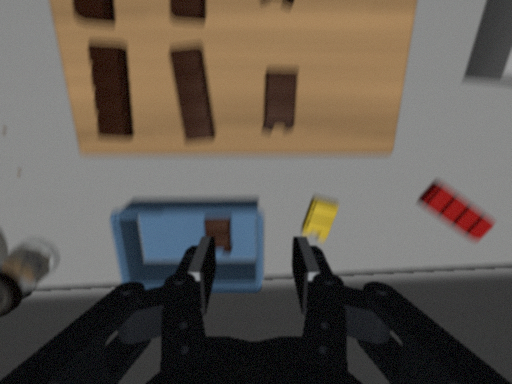

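The piece is in the basket (219,233). Next, the broken piece at (.526,.139).

Emit:
{"fn": "apply_moves", "kwargs": {"rows": [67,21,40,0,0,2,50,67,21,75,0,0,2,50,67,21,75,0,0,2,50,67,21,75,0,0,2,50,67,21,75,0,0,2,50]}}

```text
clock: 10.0
position: [0.529, 0.1388, 0.0667]
ee_rot: [0.139, 3.132, 0.005]
force: [-0.7, -0.6, -0.2]
gripper_width: 0.0423
```

```bash
python3 - <<'E'
from meas import *
from go import delta
d=cam('wrist')
for o in wbars(d): print(*o)
delta((.526,.139,.015,-5))
E
```

```text
[13. 85.] c 424 9 size 78 19 ang -21 pca -15 mean [0.432 0.002] z 0.0274 EDGE
[122.  66.] c 426 71 size 72 28 ang -7 pca -8 mean [0.423 0.07 ] z 0.0279 EDGE
[242.  70.] c 434 140 size 42 27 ang -7 pca -6 mean [0.43  0.141] z 0.0279 
[ 40. 214.] c 513 -7 size 78 29 ang -7 pca -7 mean [ 0.511 -0.008] z 0.0278 
[143. 215.] c 519 63 size 78 28 ang 3 pca 3 mean [0.518 0.062] z 0.0278 
[252. 218.] c 528 137 size 51 26 ang -4 pca -7 mean [0.525 0.138] z 0.0279 
t 10.05 at [0.5296 0.1387 0.0672] yaw -5.1 tiltz [ 0.008  0.003 -1.   ] w 0.0428 F [0.5 0.1 0.7]
(0.526, 0.139, 0.015, -5) shift mm [ 4. -0. 52.] turn deg [ 0.2  0.4 -0.1]
```

Emit:
{"fn": "apply_moves", "kwargs": {"rows": [2,0,25,0,0.4,0,50,3,0,52,0,0.4,0,50,3,0,52,0,0.4,0,50,3,0,52,0,0.4,0,20,3,0,52,0,0.4,0,10]}}

```text
clock: 10.55
position: [0.5293, 0.1392, 0.0176]
ee_rot: [0.14, 3.134, 0.007]
force: [-0.8, 0.3, 0.0]
gripper_width: 0.0266
```

Emit:
{"fn": "apply_moves", "kwargs": {"rows": [0,0,0,0,0,0,10,0,0,0,0,0,0,10,0,0,-50,0,0,0,10,0,0,-90,0,0,0,10,-40,-30,-110,0,0,0,10]}}

```text
clock: 11.05
position: [0.5635, 0.1102, 0.1311]
ee_rot: [0.132, 3.129, 0.01]
force: [0.9, 0.8, -0.1]
gripper_width: 0.0265
```

```bash
python3 go.py .66 .01 .12 -3 .66 .01 .07 -3
```

```text
t 11.05 at [0.5635 0.1102 0.1311] yaw -4.8 tiltz [ 0.01   0.006 -1.   ] w 0.0265 F [ 0.9  0.8 -0.1]
[0.66, 0.01, 0.12, -3.0] shift mm [-104.  -92.   11.] turn deg [ 0.4  0.6 -1.8]
[0.66, 0.01, 0.07, -3.0] shift mm [-104.  -92.   61.] turn deg [ 0.4  0.6 -1.8]
```

Emit:
{"fn": "apply_moves", "kwargs": {"rows": [-104,-87,10,0.4,0.6,-2,10,-104,-87,10,0.4,0.6,-2,10,-104,-87,10,0.4,0.6,-2,10,-104,-87,60,0.4,0.6,-2,10,-104,-87,60,0.4,0.6,-2,10]}}

```text
clock: 11.55
position: [0.6564, 0.0143, 0.065]
ee_rot: [-0.08, -3.128, -0.0]
force: [-1.4, -0.3, -2.8]
gripper_width: 0.0268
```

```bash
python3 go.py .66 .015 .022 -3;python3 - <<'E'
from meas import *
d=cam('wrist');save(d,'w11')
E
```

```text
t 11.55 at [0.6564 0.0143 0.065 ] yaw -2.9 tiltz [-0.012  0.    -1.   ] w 0.0268 F [-1.4 -0.3 -2.8]
[0.66, 0.015, 0.022, -3.0] shift mm [-4.  1. 43.] turn deg [-0.  -0.7  0.1]
```

View pics/w11.png

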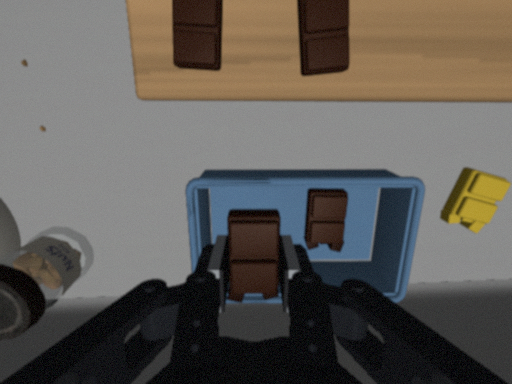

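Emit:
{"fn": "apply_moves", "kwargs": {"rows": [-3,4,20,0,-0.7,0,10,-3,3,42,0,-0.7,0,10,-3,3,42,0,-0.7,0,10,-3,3,42,0,-0.7,0,40,-3,3,42,0,-0.7,0,40]}}

```text
clock: 12.1
position: [0.6618, 0.018, 0.0284]
ee_rot: [0.078, 3.133, -0.001]
force: [-0.4, 0.4, 0.7]
gripper_width: 0.0344
```

Emit:
{"fn": "apply_moves", "kwargs": {"rows": [0,0,0,0,0,0,40,0,0,-45,0,0,0,40,0,0,-90,0,0,0,40,30,20,-110,0,0,0,50,80,50,-110,0,0,0,50]}}

```text
clock: 12.6
position: [0.595, 0.0671, 0.1455]
ee_rot: [0.081, 3.12, 0.0]
force: [0.9, -0.3, -0.4]
gripper_width: 0.0429
```

```bash
python3 - <<'E'
from meas import *
from go import delta
d=cam('wrist');save(d,'w12')
for o in wbars(d): print(*o)
delta((.432,.141,.09,-7))
E
```

```text
[152.  14.] c 448 -8 size 25 21 ang 85 pca 84 mean [ 0.448 -0.008] z 0.0279 EDGE
[244.  13.] c 451 66 size 25 20 ang 84 pca 88 mean [0.451 0.066] z 0.028 EDGE
[290.  26.] c 464 102 size 39 26 ang -8 pca -7 mean [0.461 0.102] z 0.0279 EDGE
[164.  97.] c 512 -8 size 72 25 ang -7 pca -7 mean [ 0.511 -0.008] z 0.0278 
[244. 100.] c 518 62 size 72 24 ang 3 pca 3 mean [0.517 0.062] z 0.0279 
[ 65. 268.] c 675 -135 size 34 20 ang 50 pca 47 mean [ 0.674 -0.136] z 0.0399 
t 12.65 at [0.585  0.0713 0.1398] yaw -2.8 tiltz [ 0.006  0.002 -1.   ] w 0.0422 F [-2.1  3.8 -3.2]
(0.432, 0.141, 0.09, -7) shift mm [156.  62.  49.] turn deg [0.2 0.3 4.2]
```

View pics/w12.png

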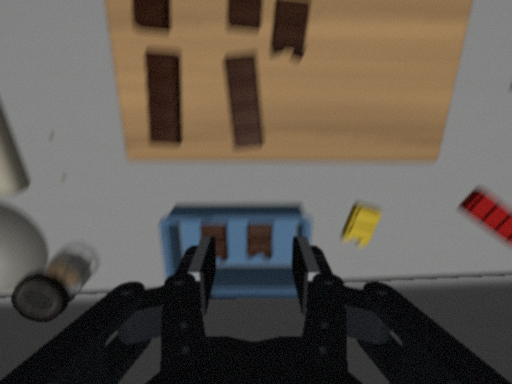

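Both pieces are in the basket. The third broken piece has been knocked from (.432,.141) to about (.464,.102), close to bar D (290,26). I'll look from above.

Emit:
{"fn": "apply_moves", "kwargs": {"rows": [115,35,10,0,0,4,50,115,35,10,0,0,4,50,115,35,10,0,0,4,50,115,35,10,0,0,4,50,115,35,10,0,0,4,50]}}

```text
clock: 13.15
position: [0.4725, 0.112, 0.1305]
ee_rot: [0.184, 3.128, 0.004]
force: [0.9, 0.1, 1.2]
gripper_width: 0.0431
```

```bash
python3 - <<'E'
from meas import *
from go import delta
d=cam('wrist');save(d,'w13')
for o in wbars(d): print(*o)
delta((.464,.102,.09,-8))
E
```

```text
[198. 141.] c 422 70 size 76 26 ang -7 pca -7 mean [0.421 0.07 ] z 0.0279 
[113. 148.] c 420 -4 size 77 28 ang -7 pca -8 mean [ 0.418 -0.005] z 0.0278 
[241. 182.] c 462 102 size 42 26 ang -10 pca -12 mean [0.459 0.102] z 0.0278 
[208. 234.] c 519 62 size 79 27 ang 4 pca 11 mean [0.508 0.063] z 0.0277 
[135. 243.] c 512 -8 size 79 28 ang -7 pca -7 mean [ 0.51  -0.009] z 0.0277 
t 13.2 at [0.4731 0.1118 0.1306] yaw -6.8 tiltz [ 0.008  0.002 -1.   ] w 0.0427 F [ 0.3 -0.9  0.2]
(0.464, 0.102, 0.09, -8) shift mm [  8. -11.  40.] turn deg [0.2 0.5 1.2]
```

View pics/w13.png

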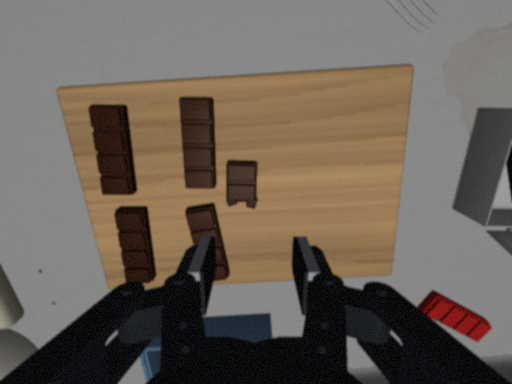

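The knocked piece is 6 mm from bar D. D's middle is free of it, so I take D first, to the pan.

Emit:
{"fn": "apply_moves", "kwargs": {"rows": [60,-35,40,0,0.5,0,50,60,-35,70,0,0.5,0,50,60,-35,70,0,0.5,0,50,60,-35,70,0,0.5,0,50,60,-35,70,0,0.5,0,50]}}

```text
clock: 13.7
position: [0.4136, 0.0844, 0.0628]
ee_rot: [0.186, 3.132, 0.006]
force: [0.6, 1.0, 0.9]
gripper_width: 0.0426
```

```bash
python3 - <<'E'
from meas import *
from go import delta
d=cam('wrist');save(d,'w14')
for o in wbars(d): print(*o)
delta((.417,.070,.015,-7))
E
```

```text
[233. 232.] c 421 69 size 78 26 ang -8 pca -7 mean [0.419 0.069] z 0.0279 
[128. 236.] c 415 -4 size 73 28 ang -8 pca -7 mean [ 0.412 -0.004] z 0.0278 
[280. 279.] c 460 100 size 41 24 ang -8 pca 2 mean [0.459 0.099] z 0.0279 
[236. 319.] c 493 61 size 35 26 ang 3 pca 25 mean [0.492 0.061] z 0.0277 
[150. 360.] c 521 -14 size 50 18 ang -13 pca -26 mean [ 0.521 -0.013] z 0.0278 EDGE
t 13.75 at [0.4138 0.0845 0.0631] yaw -6.8 tiltz [ 0.005  0.004 -1.   ] w 0.0423 F [0.3 0.1 0. ]
(0.417, 0.07, 0.015, -7) shift mm [ -5. -14.  48.] turn deg [0.3 0.3 0.2]
```

View pics/w14.png

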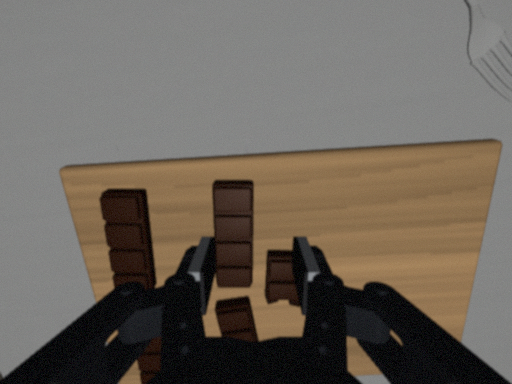

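Emit:
{"fn": "apply_moves", "kwargs": {"rows": [-2,-14,8,0,0.3,0,48,-2,-14,20,0,0.3,0,48,-2,-14,48,0,0.3,0,48,-2,-14,48,0,0.3,0,48,-2,-14,48,0,0.3,0,15]}}

```text
clock: 14.25
position: [0.4145, 0.0709, 0.0151]
ee_rot: [-0.185, -3.135, -0.007]
force: [-1.1, 1.1, 1.5]
gripper_width: 0.0275
```

Emit:
{"fn": "apply_moves", "kwargs": {"rows": [0,0,0,0,0,0,10,0,0,0,0,0,0,10,0,0,-50,0,0,0,10,0,0,-100,0,0,0,10,0,0,-150,0,0,0,10]}}

```text
clock: 14.75
position: [0.4144, 0.0703, 0.1675]
ee_rot: [-0.185, -3.136, -0.007]
force: [1.5, -0.5, -0.5]
gripper_width: 0.0266
```

```bash
python3 - <<'E'
from meas import *
from go import delta
d=cam('wrist');save(d,'w15')
delta((.5,-.15,.19,0))
E
```

```text
t 14.8 at [0.4198 0.0705 0.1777] yaw -6.7 tiltz [ 0.016  0.005 -1.   ] w 0.0264 F [3.9 0.5 6.1]
(0.5, -0.15, 0.19, 0) shift mm [-106. -209.  -12.] turn deg [ 0.3  0.9 -6.8]
```

View pics/w15.png

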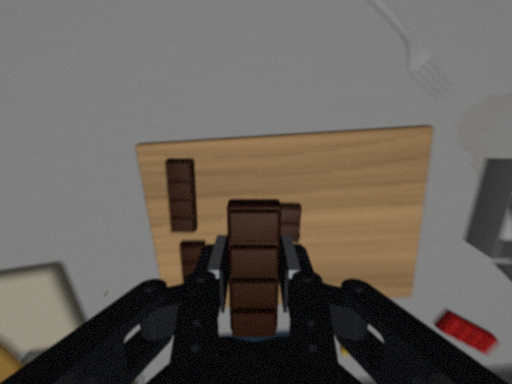

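Bar D is held. Moving over to look at the pan.

Emit:
{"fn": "apply_moves", "kwargs": {"rows": [-106,-209,-20,0,0.9,-6.8,10,-106,-209,-20,0,0.9,-6.8,10,-106,-209,-20,0,0.9,-6.8,10,-106,-209,-20,0,0.9,-6.8,10,-106,-209,-20,0,0.9,-6.8,10]}}

```text
clock: 15.3
position: [0.5011, -0.1522, 0.1991]
ee_rot: [0.001, 3.139, 0.008]
force: [-0.0, 0.6, 0.3]
gripper_width: 0.0264
```

```bash
cat >> fit.py <<'E'
def wpan(d):
    P=cloud(d); hsv=cv2.cvtColor(d['frame'],cv2.COLOR_RGB2HSV)
    m=(hsv[...,0]>10)&(hsv[...,0]<30)&(hsv[...,1]>130)&(hsv[...,2]>50)&(P[...,2]>.06)&(P[...,2]<.13)
    q=P[m]
    if len(q)<100: print('no pan',len(q)); return
    fl=np.median(q[:,2]); r=q[q[:,2]>fl+.006]
    A=np.c_[2*r[:,:2],np.ones(len(r))]; s=np.linalg.lstsq(A,(r[:,:2]**2).sum(1),rcond=None)[0]
    print('floor',fl.round(4),'rim circle',s[:2].round(4),'r',np.sqrt(s[2]+s[0]**2+s[1]**2).round(4),len(r),'bbox',q.min(0).round(3),q.max(0).round(3))
E
python3 - <<'E'
from fit import *
from go import delta
d=cam('wrist');save(d,'w16'); wpan(d)
d=cam('wrist'); wpan(d)
delta((.537,-.195,.16,0))
E
```

```text
floor 0.108 rim circle [ 0.5452 -0.2286] r 0.0604 1154 bbox [ 0.474 -0.431  0.06 ] [ 0.67  -0.17   0.122]
floor 0.1079 rim circle [ 0.5442 -0.2172] r 0.0677 1388 bbox [ 0.472 -0.439  0.06 ] [ 0.67  -0.162  0.122]
t 15.4 at [ 0.502  -0.1538  0.1997] yaw -0.2 tiltz [ 0.004  0.004 -1.   ] w 0.0268 F [ 0.4  0.7 -0.6]
(0.537, -0.195, 0.16, 0) shift mm [-35. -41.  40.] turn deg [ 0.2  0.2 -0.2]
```

View pics/w16.png

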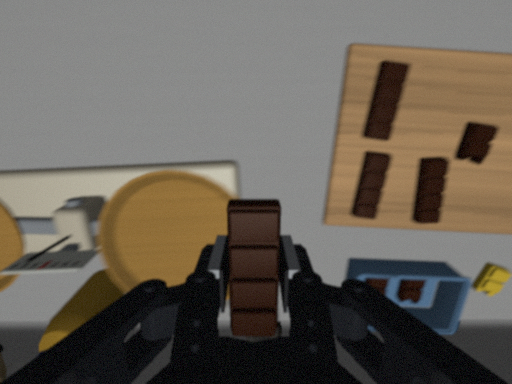

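```bash
sed -i 's/    q=P\[m\]$/    m\&=(np.hypot(P[...,0]-.544,P[...,1]+.216)<.085)\n    q=P[m]/' fit.py; python3 - <<'E'
from fit import *
from go import delta
d=cam('wrist'); wpan(d)
P=cloud(d); hsv=cv2.cvtColor(d['frame'],cv2.COLOR_RGB2HSV)
m=(hsv[...,0]>10)&(hsv[...,0]<30)&(hsv[...,1]>130)&(hsv[...,2]>50)&(np.hypot(P[...,0]-.544,P[...,1]+.216)<.085)&(P[...,2]>.1)
q=P[m]; r=q[q[:,2]>.1145]
from scipy.optimize import least_squares
s=least_squares(lambda p:np.hypot(r[:,0]-p[0],r[:,1]-p[1])-p[2],[.544,-.216,.068],loss='soft_l1',f_scale=.002).x
print(s.round(4),len(r), 'left/min x extents',q.min(0).round(3),q.max(0).round(3))
E
```

```text
floor 0.1082 rim circle [ 0.5414 -0.2162] r 0.0666 1311 bbox [ 0.473 -0.285  0.106] [ 0.599 -0.163  0.119]
[ 0.5416 -0.2164  0.0664] 1729 left/min x extents [ 0.473 -0.285  0.106] [ 0.599 -0.143  0.278]
```

Pan centre is (.543,−.2155), floor .108. The first bar goes at y=−.1915.

Emit:
{"fn": "apply_moves", "kwargs": {"rows": [-35,-38,10,0,0.3,0,10,-35,-38,40,0,0.3,0,10,-35,-38,60,0,0.3,0,10,-35,-38,60,0,0.3,0,10,-35,-38,60,0,0.3,0,10]}}

```text
clock: 15.95
position: [0.5357, -0.1884, 0.1388]
ee_rot: [-0.002, -3.138, -0.009]
force: [0.2, -0.4, 0.7]
gripper_width: 0.027
```

```bash
python3 go.py .537 -.1915 .114 0;python3 - <<'E'
from meas import *
d=cam('wrist');save(d,'w17')
E
```

```text
t 15.95 at [ 0.5357 -0.1884  0.1388] yaw -0.1 tiltz [-0.004  0.006 -1.   ] w 0.027 F [ 0.2 -0.4  0.7]
[0.537, -0.1915, 0.114, 0.0] shift mm [-1. -3. 25.] turn deg [ 0.3 -0.2 -0.1]
```

View pics/w17.png

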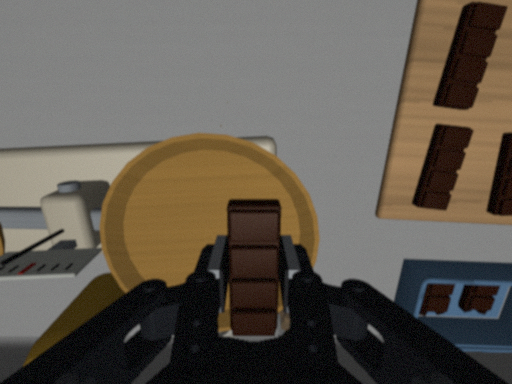

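Emit:
{"fn": "apply_moves", "kwargs": {"rows": [-1,-4,12,0.3,0,0,10,-1,-4,24,0.3,0,0,10,-1,-4,24,0.3,0,0,10,-1,-4,24,0.3,0,0,10]}}

```text
clock: 16.4
position: [0.537, -0.1925, 0.1153]
ee_rot: [-0.002, -3.139, -0.0]
force: [0.4, -0.3, -1.4]
gripper_width: 0.027
```

```bash
python3 go.py .537 -.1925 .112 0;python3 - <<'E'
from meas import *
d=cam('side');save(d,'s18',(220,160,400,340),4)
E
```

```text
t 16.4 at [ 0.537  -0.1925  0.1153] yaw -0.1 tiltz [-0.003  0.    -1.   ] w 0.027 F [ 0.4 -0.3 -1.4]
[0.537, -0.1925, 0.112, 0.0] shift mm [-0. -0.  3.] turn deg [ 0.  -0.2 -0.1]
```

View pics/s18.png

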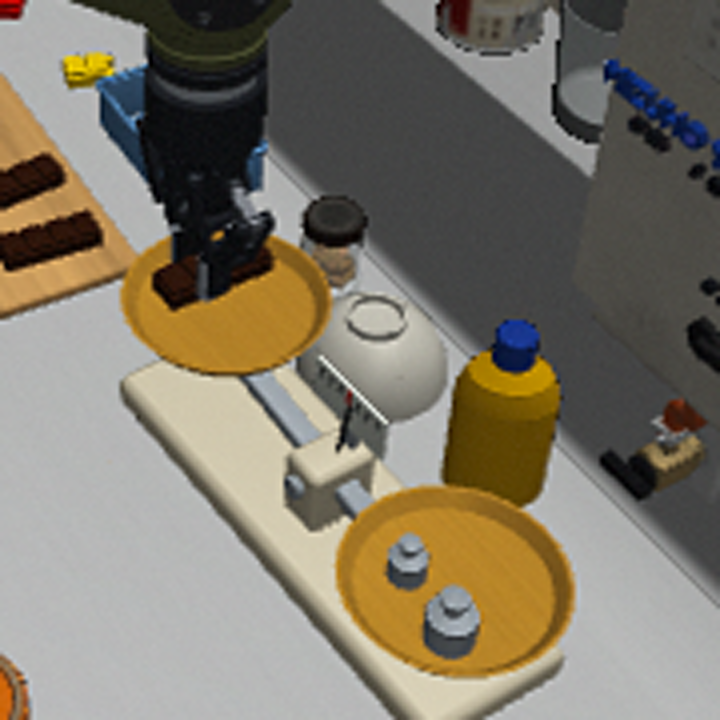

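The bar hangs just over the pan floor at (165–270, 265). Lowering 2 mm and releasing.

Emit:
{"fn": "apply_moves", "kwargs": {"rows": [0,0,3,0,0,0,10,0,0,3,0,0,0,38,0,0,3,0,0,0,38,0,0,3,0,0,0,38,0,0,-25,0,0,0,38]}}

```text
clock: 16.95
position: [0.5346, -0.1914, 0.1368]
ee_rot: [-0.002, -3.132, -0.006]
force: [-0.1, -0.0, -1.9]
gripper_width: 0.0324
```

Emit:
{"fn": "apply_moves", "kwargs": {"rows": [0,0,-45,0,0,0,38,0,0,-60,0,0,0,38,30,100,-60,0,0,0,50,40,150,-60,0,0,0,50,75,200,-60,0,0,0,50]}}

```text
clock: 17.45
position: [0.4875, -0.0485, 0.1978]
ee_rot: [-0.004, -3.133, -0.006]
force: [0.8, 1.0, 0.2]
gripper_width: 0.0429
```

```bash
python3 - <<'E'
from meas import *
from go import delta
d=cam('wrist');save(d,'w19')
for o in wbars(d): print(*o)
d=cam('side');save(d,'s19',(220,160,400,340),3)
delta((.46,.102,.09,-8))
E
```

```text
[294. 111.] c 419 -7 size 75 25 ang -7 pca -7 mean [ 0.417 -0.007] z 0.0279 
[388. 153.] c 462 99 size 39 29 ang -8 pca -8 mean [0.46 0.1 ] z 0.0278 
[287. 195.] c 512 -11 size 76 25 ang -7 pca -6 mean [ 0.511 -0.011] z 0.0279 
[347. 201.] c 518 59 size 77 26 ang 3 pca 3 mean [0.517 0.059] z 0.0278 
t 17.55 at [ 0.4856 -0.0459  0.197 ] yaw 0.2 tiltz [-0.011  0.005 -1.   ] w 0.0427 F [-0.1 -0.4 -0.5]
(0.46, 0.102, 0.09, -8) shift mm [ 24. 147. 108.] turn deg [ 0.2 -0.6  8.2]
```

View pics/w19.png

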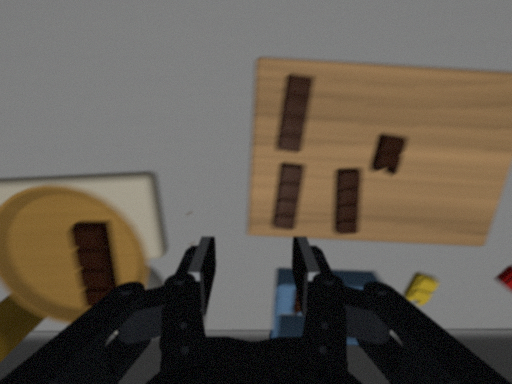

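View pics/s19.png

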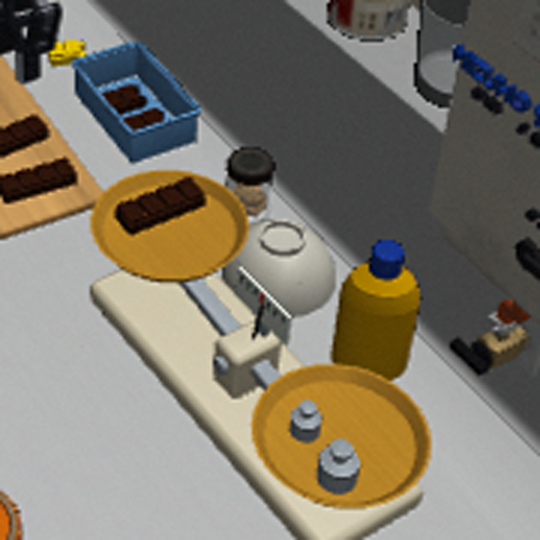

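Bar D sits on the pan. Next, the knocked piece at (.460,.101).

Emit:
{"fn": "apply_moves", "kwargs": {"rows": [25,146,60,0,-0.6,8,50,25,146,100,0,-0.6,8,50,25,146,130,0,-0.6,8,50,25,146,130,0,-0.6,8,50,25,146,130,0,-0.6,8,50]}}

```text
clock: 18.05
position: [0.4539, 0.1022, 0.0624]
ee_rot: [-0.208, -3.124, -0.005]
force: [-1.2, -0.4, -0.7]
gripper_width: 0.0425
```

```bash
python3 - <<'E'
from meas import *
from go import delta
d=cam('wrist');save(d,'w20')
for o in wbars(d): print(*o)
delta((.46,.102,.015,-9))
E
```

```text
[ 86. 193.] c 419 -4 size 77 29 ang -8 pca -8 mean [ 0.417 -0.005] z 0.0278 
[255. 233.] c 461 102 size 41 27 ang -9 pca -7 mean [0.459 0.102] z 0.0278 
[110. 278.] c 480 -7 size 34 19 ang -65 pca -68 mean [ 0.481 -0.007] z 0.0278 
[220. 308.] c 511 66 size 65 23 ang -2 pca -8 mean [0.518 0.066] z 0.0277 
t 18.1 at [0.4556 0.1016 0.0642] yaw -7.7 tiltz [-0.007  0.004 -1.   ] w 0.0428 F [ 0.1 -0.1 -0.6]
(0.46, 0.102, 0.015, -9) shift mm [-5.  1. 49.] turn deg [ 0.1 -0.5  1.3]
```

Emit:
{"fn": "apply_moves", "kwargs": {"rows": [-4,0,20,0,-0.5,1,50,-4,0,49,0,-0.5,1,50,-4,0,49,0,-0.5,1,50,-4,0,49,0,-0.5,1,20,-4,0,49,0,-0.5,1,10]}}

```text
clock: 18.6
position: [0.4613, 0.1008, 0.0174]
ee_rot: [0.238, 3.128, 0.005]
force: [0.1, -0.6, -0.1]
gripper_width: 0.0263
```

Emit:
{"fn": "apply_moves", "kwargs": {"rows": [0,0,0,0,0,0,10,0,0,0,0,0,0,10,0,0,-50,0,0,0,10,0,0,-100,0,0,0,10,-40,0,-120,0,0,0,10]}}

```text
clock: 19.1
position: [0.5011, 0.0954, 0.145]
ee_rot: [0.234, 3.118, 0.008]
force: [1.4, 0.6, 0.6]
gripper_width: 0.0264
```

```bash
python3 go.py .66 .044 .14 -3
```

```text
t 19.1 at [0.5011 0.0954 0.145 ] yaw -8.6 tiltz [ 0.015  0.004 -1.   ] w 0.0264 F [1.4 0.6 0.6]
[0.66, 0.044, 0.14, -3.0] shift mm [-165.  -27.    7.] turn deg [ 0.3  0.9 -5.6]
```

Emit:
{"fn": "apply_moves", "kwargs": {"rows": [-165,-27,0,0,0.9,-5.6,10,-165,-27,0,0,0.9,-5.6,10,-165,-27,0,0,0.9,-5.6,10,-165,-27,50,0,0.9,-5.6,10,-165,-27,70,0,0.9,-5.6,10]}}

```text
clock: 19.6
position: [0.6629, 0.043, 0.0753]
ee_rot: [-0.084, -3.14, -0.008]
force: [-0.7, 0.1, -1.1]
gripper_width: 0.0267
```

```bash
python3 go.py .66 .044 .03 -3;python3 - <<'E'
from meas import *
d=cam('wrist');save(d,'w21')
E
```

```text
t 19.6 at [0.6629 0.043  0.0753] yaw -3.1 tiltz [-0.001  0.005 -1.   ] w 0.0267 F [-0.7  0.1 -1.1]
[0.66, 0.044, 0.03, -3.0] shift mm [ 3.  1. 45.] turn deg [ 0.3 -0.1 -0.1]
```

View pics/w21.png

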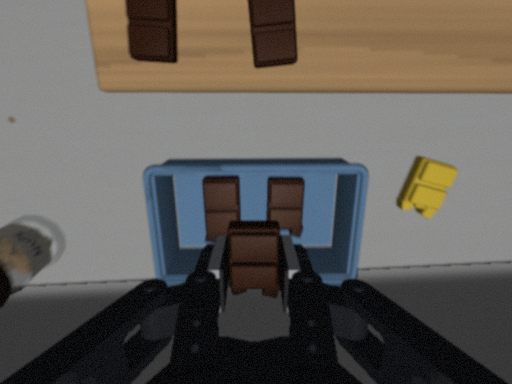

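Over the middle of the basket; lowering onto the two pieces and releasing.

Emit:
{"fn": "apply_moves", "kwargs": {"rows": [2,1,20,0,0,0,10,2,1,43,0,0,0,10,2,1,43,0,0,0,10,2,1,43,0,0,0,38,2,1,43,0,0,0,38]}}

```text
clock: 20.15
position: [0.6576, 0.0449, 0.0297]
ee_rot: [-0.083, -3.134, -0.008]
force: [-0.3, 0.6, 0.4]
gripper_width: 0.0322
```

Emit:
{"fn": "apply_moves", "kwargs": {"rows": [0,0,0,0,0,0,38,0,0,-45,0,0,0,38,0,0,-90,0,0,0,40,30,0,-110,0,0,0,50,80,0,-110,0,0,0,50]}}

```text
clock: 20.65
position: [0.5828, 0.0484, 0.1474]
ee_rot: [0.084, 3.134, 0.009]
force: [-0.7, 0.6, 0.6]
gripper_width: 0.0427
```

```bash
python3 - <<'E'
from meas import *
from go import delta
d=cam('wrist');save(d,'w22')
for o in wbars(d): print(*o)
d=cam('side');save(d,'s22',s=1.5)
delta((.518,.06,.07,3))
E
```

```text
[175.  23.] c 440 -8 size 34 27 ang -7 pca -9 mean [ 0.44  -0.009] z 0.028 EDGE
[184. 111.] c 511 -9 size 71 27 ang -7 pca -6 mean [ 0.51  -0.009] z 0.0279 
[262. 114.] c 517 60 size 70 26 ang 3 pca 3 mean [0.516 0.06 ] z 0.0279 
[251. 252.] c 654 37 size 42 40 ang 85 pca 10 mean [0.652 0.045] z 0.0349 
[ 84. 279.] c 673 -137 size 35 20 ang 52 pca 49 mean [ 0.673 -0.137] z 0.0409 
t 20.75 at [0.5718 0.0491 0.1386] yaw -3.0 tiltz [-0.012  0.006 -1.   ] w 0.0429 F [ 0.1 -0.1 -0.2]
(0.518, 0.06, 0.07, 3) shift mm [53.  8. 69.] turn deg [ 0.3 -0.7 -6. ]
```

View pics/w22.png

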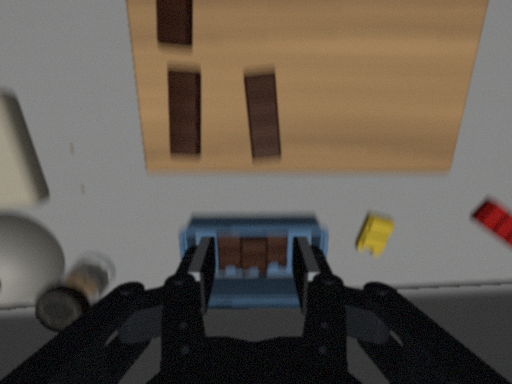

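View pics/s22.png

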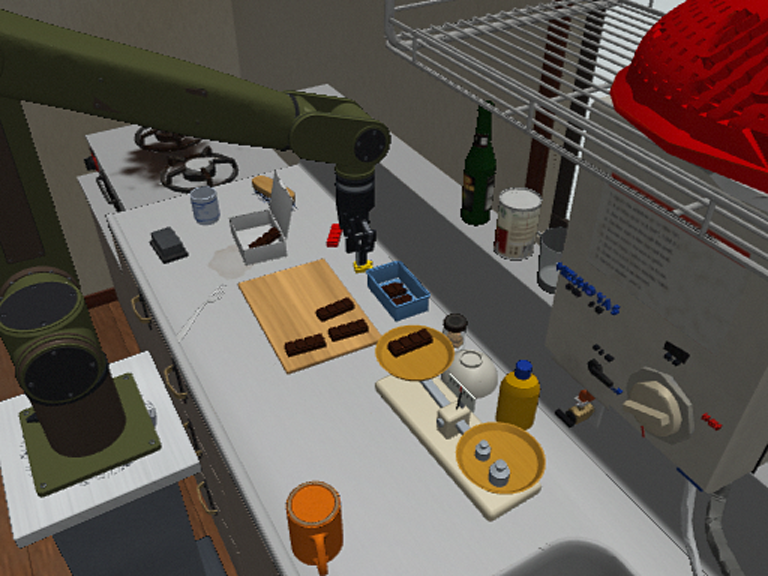

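All three broken pieces are in the basket. Next, bar B (.518,.061) goes to the pan.

Emit:
{"fn": "apply_moves", "kwargs": {"rows": [53,9,40,0,-0.7,-6,50,53,9,69,0,-0.7,-6,50,53,9,69,0,-0.7,-6,50,53,9,69,0,-0.7,-6,50,53,9,69,0,-0.7,-6,50]}}

```text
clock: 21.25
position: [0.522, 0.0611, 0.0736]
ee_rot: [-0.081, 3.135, 0.009]
force: [0.3, -0.6, 0.1]
gripper_width: 0.0426
```

```bash
python3 - <<'E'
from meas import *
from go import delta
d=cam('wrist')
for o in wbars(d): print(*o)
delta((.518,.061,.015,3))
E
```

```text
[153.  60.] c 424 -6 size 71 27 ang -8 pca -9 mean [ 0.422 -0.006] z 0.0279 EDGE
[155. 198.] c 513 -9 size 78 27 ang -6 pca -7 mean [ 0.511 -0.009] z 0.0278 
[253. 211.] c 519 60 size 78 26 ang 3 pca 3 mean [0.518 0.06 ] z 0.0279 
t 21.3 at [0.5222 0.0611 0.0737] yaw 3.0 tiltz [ 0.006  0.006 -1.   ] w 0.0423 F [0.2 0.2 0.8]
(0.518, 0.061, 0.015, 3) shift mm [ 5. -0. 59.] turn deg [ 0.3  0.3 -0. ]
```

Emit:
{"fn": "apply_moves", "kwargs": {"rows": [3,0,30,0,0.3,0,50,3,-1,59,0,0.3,0,50,3,-1,59,0,0.3,0,50,3,-1,59,0,0.3,0,25,3,-1,59,0,0.3,0,10]}}

```text
clock: 21.8
position: [0.5218, 0.0603, 0.0171]
ee_rot: [-0.081, 3.136, 0.008]
force: [0.3, -1.1, -0.3]
gripper_width: 0.0264
```

Emit:
{"fn": "apply_moves", "kwargs": {"rows": [0,0,0,0,0,0,10,0,0,0,0,0,0,10,0,0,-50,0,0,0,10,0,0,-100,0,0,0,10,0,0,-160,0,0,0,10]}}

```text
clock: 22.3
position: [0.5208, 0.0594, 0.1691]
ee_rot: [-0.081, 3.136, 0.008]
force: [1.1, 0.3, -0.3]
gripper_width: 0.0265
```

```bash
python3 go.py .541 -.2395 .18 0
```

```text
t 22.3 at [0.5208 0.0594 0.1691] yaw 3.0 tiltz [ 0.005  0.005 -1.   ] w 0.0265 F [ 1.1  0.3 -0.3]
[0.541, -0.2395, 0.18, 0.0] shift mm [  -5. -300.  -12.] turn deg [0.3 0.3 3. ]
```

Emit:
{"fn": "apply_moves", "kwargs": {"rows": [-9,-300,-12,0.3,0.3,3,10,-9,-300,-12,0.3,0.3,3,10,-9,-300,-12,0.3,0.3,3,10,-9,-300,-12,0.3,0.3,3,10,-9,-300,-12,0.3,0.3,3,10]}}

```text
clock: 22.8
position: [0.5412, -0.1916, 0.1785]
ee_rot: [0.001, 3.141, -0.001]
force: [0.6, 0.5, 1.1]
gripper_width: 0.0267
```

```bash
python3 go.py .545 -.2395 .145 0; python3 - <<'E'
from fit import *
d=cam('wrist');save(d,'w23')
E
```

```text
t 22.8 at [ 0.5412 -0.1916  0.1785] yaw -0.0 tiltz [ 0.001 -0.    -1.   ] w 0.0267 F [0.6 0.5 1.1]
[0.545, -0.2395, 0.145, 0.0] shift mm [ -4. -48.  34.] turn deg [-0.   0.1 -0. ]
```

View pics/w23.png

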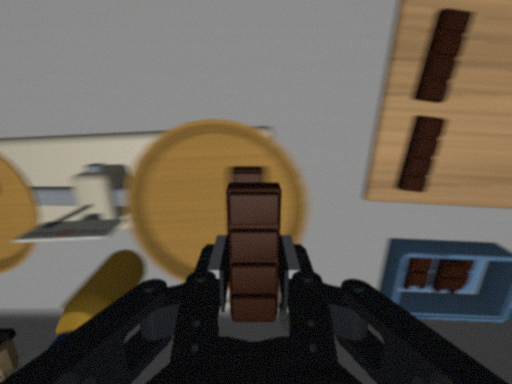

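Emit:
{"fn": "apply_moves", "kwargs": {"rows": [-4,-48,0,0,0,0,10,-4,-48,34,0,0,0,10,-4,-48,34,0,0,0,10,-4,-48,34,0,0,0,10,-4,-48,34,0,0,0,10]}}

```text
clock: 23.35
position: [0.5461, -0.2462, 0.1469]
ee_rot: [0.006, 3.138, -0.011]
force: [0.2, -0.1, -1.0]
gripper_width: 0.0261
```

```bash
python3 go.py .545 -.2395 .112 0; python3 - <<'E'
from fit import *
d=cam('wrist');save(d,'w24')
P=cloud(d);f=d['frame'].astype(int)
m=(f.max(2)<110)&(f[...,0]>f[...,2]+8)&(P[...,2]>.11)&(P[...,2]<.135)&(np.hypot(P[...,0]-.543,P[...,1]+.2155)<.08)
q=P[m];print(m.sum(),q.min(0).round(3),q.max(0).round(3),np.median(q,0).round(3))
E
```

```text
t 23.35 at [ 0.5461 -0.2462  0.1469] yaw -0.2 tiltz [ 0.004 -0.007 -1.   ] w 0.0261 F [ 0.2 -0.1 -1. ]
[0.545, -0.2395, 0.112, 0.0] shift mm [ 1.  7. 35.] turn deg [-0.4  0.2 -0.2]
6048 [ 0.498 -0.282  0.11 ] [ 0.609 -0.151  0.127] [ 0.543 -0.194  0.124]
```

View pics/w24.png

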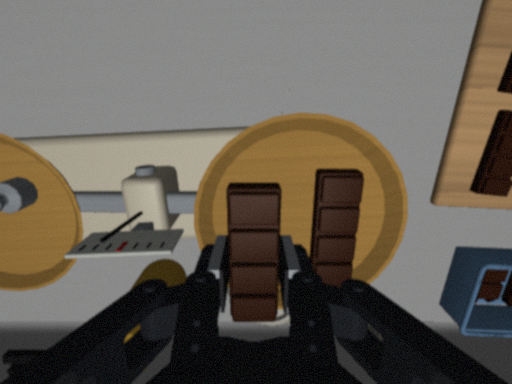

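Emit:
{"fn": "apply_moves", "kwargs": {"rows": [1,7,10,-0.4,0.2,0,10,1,7,20,-0.4,0.2,0,10,1,7,31,-0.4,0.2,0,10,1,7,31,-0.4,0.2,0,10,1,7,31,-0.4,0.2,0,10]}}

```text
clock: 23.9
position: [0.5451, -0.2391, 0.1153]
ee_rot: [-0.006, -3.141, -0.0]
force: [0.4, 0.2, -0.4]
gripper_width: 0.0265
```

```bash
python3 go.py .545 -.2395 .1135 0
```

```text
t 23.9 at [ 0.5451 -0.2391  0.1153] yaw -0.2 tiltz [-0.001  0.    -1.   ] w 0.0265 F [ 0.4  0.2 -0.4]
[0.545, -0.2395, 0.1135, 0.0] shift mm [ 0. -0.  2.] turn deg [ 0.  -0.  -0.2]
```

Emit:
{"fn": "apply_moves", "kwargs": {"rows": [0,0,1,0,0,0,37,0,0,1,0,0,0,37,0,0,1,0,0,0,37,0,0,-20,0,0,0,37,0,0,-60,0,0,0,37]}}

```text
clock: 24.4
position: [0.5428, -0.238, 0.172]
ee_rot: [-0.006, -3.134, -0.006]
force: [0.9, 0.1, 0.7]
gripper_width: 0.0314
```

Emit:
{"fn": "apply_moves", "kwargs": {"rows": [20,60,-50,0,0,0,45,20,120,-30,0,0,0,50,20,180,0,0,0,0,50,20,228,20,0,0,7,50,20,228,20,0,0,7,50]}}

```text
clock: 24.9
position: [0.5237, -0.0085, 0.1537]
ee_rot: [-0.201, -3.13, -0.005]
force: [0.8, -0.3, -0.3]
gripper_width: 0.0427
```

```bash
python3 - <<'E'
from fit import *
from go import delta
d=cam('wrist')
for o in wbars(d): print(*o)
d=cam('side');save(d,'s25',(220,160,400,340),4); pan(d)
delta((.512,-.008,.07,-7))
E
```

```text
[244.  72.] c 421 -6 size 76 24 ang -7 pca -8 mean [ 0.419 -0.006] z 0.028 
[253. 175.] c 513 -9 size 76 23 ang -7 pca -7 mean [ 0.512 -0.009] z 0.0279 
pan px [275. 235.] floor z 0.1108 circ 542 -219 70 ell [ 542. -219.] [134. 135.]
pan px [348. 261.] floor z 0.0978 circ 652 -382 49 ell [ 654. -380.] [56. 95.]
pan px [334. 304.] floor z 0.0744 circ 553 -454 70 ell [ 553. -455.] [135. 136.]
t 25.0 at [ 0.5214 -0.0054  0.1505] yaw -6.9 tiltz [-0.012  0.006 -1.   ] w 0.0424 F [-0.6  0.1 -0.2]
(0.512, -0.008, 0.07, -7) shift mm [ 8. -4. 81.] turn deg [ 0.3 -0.7  0.1]
```

View pics/s25.png

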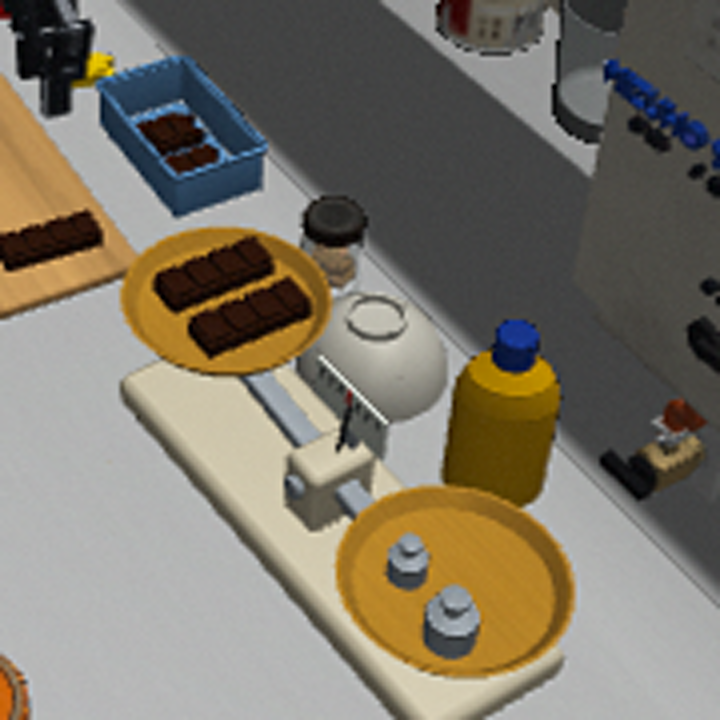

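Two bars lie flat on the load pan, and it is still up at its stop (floor .110 against .074). That confirms 150 g, so a third bar goes across. Grasping C.

Emit:
{"fn": "apply_moves", "kwargs": {"rows": [8,-4,45,0,-0.7,0,50,8,-4,90,0,-0.7,0,50,8,-4,90,0,-0.7,0,50,8,-4,90,0,-0.7,0,50,8,-4,90,0,-0.7,0,50]}}

```text
clock: 25.5
position: [0.5144, -0.0086, 0.0638]
ee_rot: [0.189, 3.131, 0.006]
force: [0.3, 0.2, 0.2]
gripper_width: 0.0432
```

```bash
python3 - <<'E'
from meas import *
from go import delta
d=cam('wrist')
for o in wbars(d): print(*o)
delta((.513,-.008,.016,-7))
E
```

```text
[237.  71.] c 421 -7 size 76 26 ang -8 pca -8 mean [ 0.418 -0.007] z 0.0279 EDGE
[250. 218.] c 513 -11 size 78 26 ang -7 pca -6 mean [ 0.511 -0.011] z 0.0279 
[ 45. 259.] c 530 -162 size 95 12 ang 9 pca 5 mean [ 0.523 -0.163] z 0.0237 EDGE
t 25.55 at [ 0.5145 -0.0086  0.064 ] yaw -6.9 tiltz [ 0.006  0.004 -1.   ] w 0.0432 F [ 1.  -0.5 -0.2]
(0.513, -0.008, 0.016, -7) shift mm [ 2.  0. 48.] turn deg [0.3 0.3 0.1]
```

Emit:
{"fn": "apply_moves", "kwargs": {"rows": [1,-1,25,0,0.3,0,50,1,-1,48,0,0.3,0,50,1,-1,48,0,0.3,0,50,1,-1,48,0,0.3,0,25,1,-1,48,0,0.3,0,10]}}

```text
clock: 26.05
position: [0.5156, -0.0096, 0.0184]
ee_rot: [0.189, 3.132, 0.006]
force: [0.2, -0.8, -1.0]
gripper_width: 0.0265
```

Emit:
{"fn": "apply_moves", "kwargs": {"rows": [0,0,0,0,0,0,10,0,0,0,0,0,0,10,0,0,-50,0,0,0,10,0,0,-100,0,0,0,10,0,0,-170,0,0,0,10]}}

```text
clock: 26.55
position: [0.5144, -0.01, 0.1701]
ee_rot: [0.189, 3.132, 0.007]
force: [1.5, -0.1, -1.1]
gripper_width: 0.0263
```

```bash
python3 go.py .543 -.2165 .2 90 .543 -.2165 .2 -90; python3 -c "
from rig import ctrl;print(ctrl.sense()['q'].round(2))"
```

```text
t 26.55 at [ 0.5144 -0.01    0.1701] yaw -6.9 tiltz [ 0.004  0.004 -1.   ] w 0.0263 F [ 1.5 -0.1 -1.1]
[0.543, -0.2165, 0.2, 90.0] shift mm [ -53. -201.  -31.] turn deg [  0.    0.4 -96.9]
[0.543, -0.2165, 0.2, -90.0] shift mm [ -53. -201.  -31.] turn deg [ 0.4 -0.  83.1]
[-0.13 -0.14  2.01  0.    1.26 -1.58]
```

Emit:
{"fn": "apply_moves", "kwargs": {"rows": [-53,-100,-35,0,0,42,10,-53,-150,-35,0,0,42,10,-53,-150,-35,0,0,42,10,-53,-150,-35,0,0,42,10,-53,-150,-35,0,0,42,10]}}

```text
clock: 27.05
position: [0.5494, -0.1682, 0.2059]
ee_rot: [1.312, 2.85, 0.008]
force: [-0.0, 1.2, -0.2]
gripper_width: 0.0265
```

```bash
python3 go.py .543 -.2165 .19 -90
```

```text
t 27.05 at [ 0.5494 -0.1682  0.2059] yaw -49.4 tiltz [ 0.006  0.003 -1.   ] w 0.0265 F [-0.   1.2 -0.2]
[0.543, -0.2165, 0.19, -90.0] shift mm [-33. -36.  16.] turn deg [ 0.4 -0.  40.6]
```

Emit:
{"fn": "apply_moves", "kwargs": {"rows": [-33,-36,10,0.3,0,40.5,10,-33,-36,16,0.3,0,40.5,10,-33,-36,16,0.3,0,40.5,10,-33,-36,16,0.3,0,40.5,10,-33,-36,16,0.3,0,40.5,10]}}

```text
clock: 27.55
position: [0.5434, -0.2169, 0.1899]
ee_rot: [2.227, 2.216, 0.002]
force: [0.3, 0.3, -1.0]
gripper_width: 0.0265
```

```bash
python3 - <<'E'
from meas import *
from go import delta
d=cam('wrist');save(d,'w27')
delta((.543,-.2175,.15,-90))
P=cloud(d);f=d['frame'].astype(int)
m=(f.max(2)<110)&(f[...,0]>f[...,2]+8)&(P[...,2]>.118)&(P[...,2]<.135)&(np.hypot(P[...,0]-.543,P[...,1]+.2155)<.08)
q=P[m];print(m.sum(),q.min(0).round(3),q.max(0).round(3),np.median(q,0).round(3))
E
```

```text
t 27.6 at [ 0.5435 -0.2168  0.19  ] yaw -90.4 tiltz [ 0.001  0.001 -1.   ] w 0.0265 F [ 0.4  0.2 -0.9]
(0.543, -0.2175, 0.15, -90) shift mm [-1. -1. 40.] turn deg [ 0.1 -0.  -0.4]
3917 [ 0.506 -0.251  0.118] [ 0.606 -0.179  0.127] [ 0.553 -0.193  0.125]
```

View pics/w27.png

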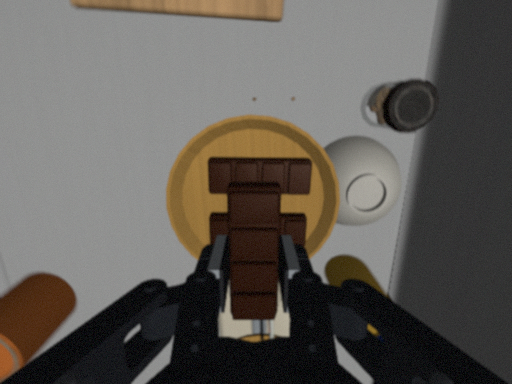

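The third bar is centred across both. Lowering it.

Emit:
{"fn": "apply_moves", "kwargs": {"rows": [-1,0,30,0,0,0,10,-1,0,50,0,0,0,10,-1,0,54,0,0,0,10,-1,0,54,0,0,0,10,-1,0,54,0,0,0,10]}}

```text
clock: 28.1
position: [0.5443, -0.218, 0.1374]
ee_rot: [2.227, 2.213, 0.003]
force: [0.2, 0.1, 1.2]
gripper_width: 0.0265
```

```bash
python3 - <<'E'
from meas import *
from go import delta
delta((.543,-.2175,.131,-90))
d=cam('side');save(d,'s28',(240,190,340,270),6)
E
```

```text
t 28.1 at [ 0.5443 -0.218   0.1374] yaw -90.4 tiltz [ 0.003 -0.    -1.   ] w 0.0265 F [0.2 0.1 1.2]
(0.543, -0.2175, 0.131, -90) shift mm [ 1. -1.  6.] turn deg [ 0.2  0.  -0.4]
```

View pics/s28.png

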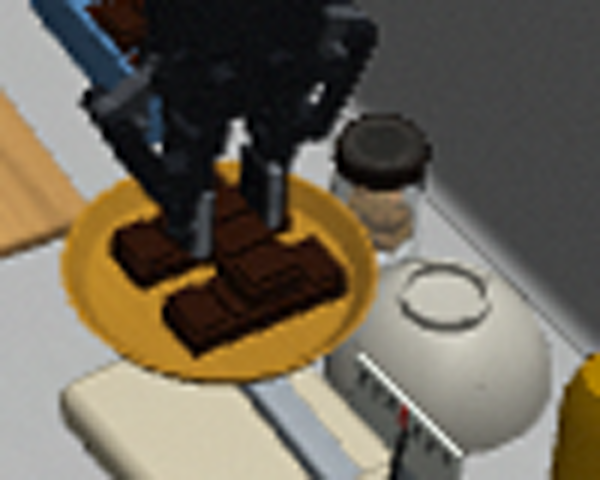

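Emit:
{"fn": "apply_moves", "kwargs": {"rows": [0,0,4,0,0,0,10,0,0,6,0,0,0,10,0,0,6,0,0,0,36,0,0,6,0,0,0,40,0,0,6,0,0,0,42]}}

```text
clock: 28.65
position: [0.5447, -0.2182, 0.1319]
ee_rot: [2.226, 2.212, 0.004]
force: [-0.3, 0.9, -0.6]
gripper_width: 0.0359
```

Emit:
{"fn": "apply_moves", "kwargs": {"rows": [0,0,-20,0,0,0,42,0,0,-60,0,0,0,45,0,0,-80,0,0,-40,50,60,-40,-80,0,0,-43,50,100,-90,-80,0,0,-43,50]}}

```text
clock: 29.15
position: [0.4812, -0.1416, 0.213]
ee_rot: [1.668, 2.655, 0.004]
force: [0.3, 0.5, 0.7]
gripper_width: 0.0427
```

```bash
python3 go.py .42 -.008 .15 -7 .42 -.008 .08 -7; python3 - <<'E'
from fit import *
d=cam('side');save(d,'s29',(220,160,400,340),4); pan(d)
E
```

```text
t 29.15 at [ 0.4812 -0.1416  0.213 ] yaw -64.3 tiltz [ 0.006 -0.001 -1.   ] w 0.0427 F [0.3 0.5 0.7]
[0.42, -0.008, 0.15, -7.0] shift mm [147.   3.  63.] turn deg [  0.2   0.3 -57.3]
[0.42, -0.008, 0.08, -7.0] shift mm [147.   2. 133.] turn deg [  0.2   0.3 -57.3]
pan px [275. 241.] floor z 0.0908 circ 542 -219 69 ell [ 542. -218.] [135. 136.]
pan px [348. 262.] floor z 0.0969 circ 652 -382 50 ell [ 653. -380.] [59. 95.]
pan px [335. 299.] floor z 0.0943 circ 554 -456 70 ell [ 554. -456.] [135. 136.]
```

View pics/s29.png

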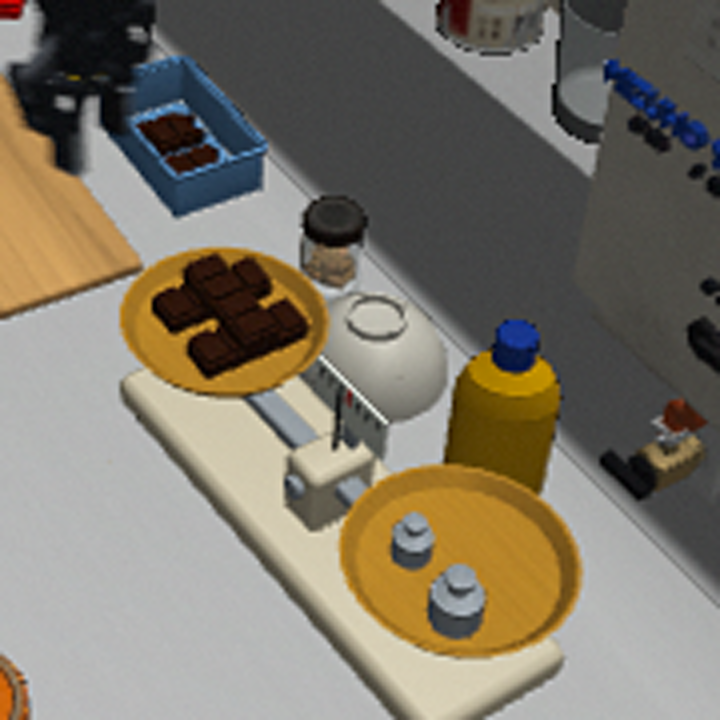

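The beam has swung level: floors are .091 and .094, still settling. Now the last bar, E, at about (.420,−.007).

Emit:
{"fn": "apply_moves", "kwargs": {"rows": [147,3,30,0,0,-57,50,147,3,60,0,0,-57,50,147,3,90,0,0,-57,50,147,3,90,0,0,-57,50,147,3,90,0,0,-57,50]}}

```text
clock: 29.7
position: [0.4073, -0.0, 0.1154]
ee_rot: [-0.573, -3.079, -0.006]
force: [0.8, 0.6, -0.6]
gripper_width: 0.0426
```

```bash
python3 - <<'E'
from meas import *
from go import delta
d=cam('wrist')
for o in wbars(d): print(*o)
delta((.42,-.007,.07,-7))
E
```

```text
[251. 212.] c 419 -6 size 78 26 ang -7 pca -7 mean [ 0.417 -0.006] z 0.0278 
t 29.75 at [ 0.4094 -0.0011  0.1176] yaw -20.9 tiltz [-0.005  0.004 -1.   ] w 0.0422 F [ 0.9 -0.5  0.4]
(0.42, -0.007, 0.07, -7) shift mm [-12.  -2.  48.] turn deg [  0.2  -0.3 -13.9]
```

Emit:
{"fn": "apply_moves", "kwargs": {"rows": [-12,-2,30,0,0,-14,50,-12,-2,55,0,0,-14,50,-12,-2,55,0,0,-14,50,-12,-2,55,0,0,-14,50,-12,-2,55,0,0,-14,50]}}

```text
clock: 30.25
position: [0.421, -0.0074, 0.0644]
ee_rot: [-0.193, -3.134, -0.006]
force: [-0.3, -0.1, -0.3]
gripper_width: 0.0427
```

```bash
python3 - <<'E'
from meas import *
from go import delta
d=cam('wrist')
for o in wbars(d): print(*o)
delta((.419,-.007,.016,-7))
E
```

```text
[254. 216.] c 419 -7 size 78 26 ang -7 pca -8 mean [ 0.417 -0.007] z 0.0279 
[ 34. 322.] c 483 -187 size 51 6 ang 87 pca -90 mean [ 0.483 -0.187] z 0.0242 EDGE
t 30.3 at [ 0.4211 -0.0073  0.0645] yaw -7.0 tiltz [-0.001  0.004 -1.   ] w 0.0427 F [0.2 0.1 0.4]
(0.419, -0.007, 0.016, -7) shift mm [ 2. -0. 48.] turn deg [ 0.2 -0.1 -0. ]
```

Emit:
{"fn": "apply_moves", "kwargs": {"rows": [2,0,25,0.2,0,0,50,2,0,48,0.2,0,0,50,2,0,48,0.2,0,0,50,2,0,48,0.2,0,0,25,2,0,48,0.2,0,0,10]}}

```text
clock: 30.8
position: [0.4205, -0.0071, 0.0183]
ee_rot: [0.193, 3.134, -0.0]
force: [-0.3, -0.6, 0.9]
gripper_width: 0.0264
```

Emit:
{"fn": "apply_moves", "kwargs": {"rows": [0,0,0,0,0,0,10,0,0,0,0,0,0,10,0,0,-50,0,0,0,10,0,30,-100,0,0,0,10,0,80,-150,0,0,0,10]}}

```text
clock: 31.3
position: [0.4284, 0.0524, 0.1503]
ee_rot: [0.198, 3.131, -0.0]
force: [1.0, 0.5, -0.2]
gripper_width: 0.0267
```

```bash
python3 go.py .486 .424 .16 -8
```

```text
t 31.3 at [0.4284 0.0524 0.1503] yaw -7.2 tiltz [ 0.004 -0.    -1.   ] w 0.0267 F [ 1.   0.5 -0.2]
[0.486, 0.424, 0.16, -8.0] shift mm [-11. 376. -10.] turn deg [0.  0.2 0.8]
```

Emit:
{"fn": "apply_moves", "kwargs": {"rows": [-11,376,-45,0,0,0.8,10,-11,376,-45,0,0,0.8,10,-11,376,-45,0,0,0.8,10,-11,376,-45,0,0,0.8,10,-11,376,-45,0,0,0.8,10]}}

```text
clock: 31.8
position: [0.4664, 0.2998, 0.1799]
ee_rot: [0.219, 3.129, 0.001]
force: [1.7, -0.5, 0.1]
gripper_width: 0.0264
```

```bash
python3 go.py .484 .427 .1 -8
```

```text
t 31.8 at [0.4664 0.2998 0.1799] yaw -8.0 tiltz [ 0.005 -0.    -1.   ] w 0.0264 F [ 1.7 -0.5  0.1]
[0.484, 0.427, 0.1, -8.0] shift mm [  1. 128.  80.] turn deg [0.  0.3 0. ]
```

Emit:
{"fn": "apply_moves", "kwargs": {"rows": [1,128,0,0,0.3,0,10,1,128,0,0,0.3,0,10,1,128,40,0,0.3,0,10,1,128,90,0,0.3,0,10,1,128,110,0,0.3,0,10]}}

```text
clock: 32.3
position: [0.481, 0.426, 0.0645]
ee_rot: [-0.216, -3.128, 0.007]
force: [-0.4, -1.2, -1.7]
gripper_width: 0.0262
```

```bash
python3 - <<'E'
from meas import *
from go import delta
d=cam('wrist');save(d,'w30')
delta((.484,.427,.016,-8))
E
```

```text
t 32.35 at [0.4798 0.4245 0.062 ] yaw -7.9 tiltz [-0.009 -0.006 -1.   ] w 0.0268 F [-1.5 -2.  -2.8]
(0.484, 0.427, 0.016, -8) shift mm [-4.  3. 46.] turn deg [-0.4 -0.5  0.1]
```

View pics/w30.png

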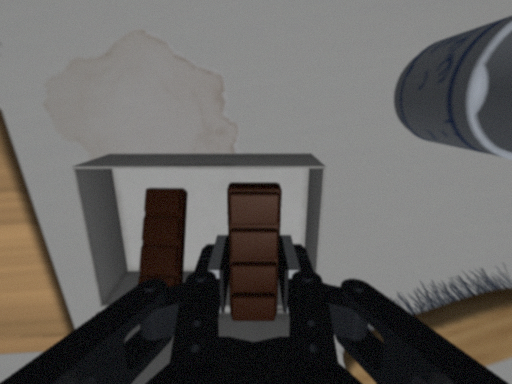

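Emit:
{"fn": "apply_moves", "kwargs": {"rows": [-3,0,20,-0.4,-0.5,0,10,-3,0,44,-0.4,-0.5,0,10,-3,0,44,-0.4,-0.5,0,10,-3,0,44,-0.4,-0.5,0,40,-3,0,44,-0.4,-0.5,0,40]}}

```text
clock: 32.85
position: [0.4839, 0.4249, 0.0207]
ee_rot: [0.218, 3.131, 0.003]
force: [-0.7, 0.2, 0.3]
gripper_width: 0.0345
```

Emit:
{"fn": "apply_moves", "kwargs": {"rows": [0,0,0,0,0,0,40,0,0,-45,0,0,0,40,20,0,-95,0,0,0,40,40,0,-145,0,0,0,40,40,0,-190,0,0,0,20]}}

```text
clock: 33.35
position: [0.4422, 0.4302, 0.2113]
ee_rot: [0.216, 3.13, 0.005]
force: [0.2, -0.1, -0.0]
gripper_width: 0.0207
```

```bash
python3 - <<'E'
from meas import *
from go import delta
d=cam('wrist');save(d,'w31')
P=cloud(d)
for z in (.06,.08,.1,.12,.14,.15,.155):
    m=(abs(P[...,2]-z)<.004)&(P[...,0]>.5)&(P[...,0]<.62)&(P[...,1]>.3)&(P[...,1]<.47)
    if m.sum(): print(z,m.sum(),np.median(P[m],0).round(3))
delta((.60,.385,.24,-8))
d=cam('side');save(d,'s31',s=1.5)
E
```

```text
0.06 390 [0.532 0.355 0.06 ]
0.08 442 [0.541 0.395 0.08 ]
0.1 261 [0.55  0.415 0.1  ]
0.12 336 [0.555 0.415 0.12 ]
0.14 494 [0.56  0.412 0.14 ]
0.15 104 [0.556 0.396 0.148]
t 33.4 at [0.4462 0.4334 0.2231] yaw -7.9 tiltz [ 0.017  0.013 -1.   ] w 0.0173 F [1.8 2.3 6.4]
(0.6, 0.385, 0.24, -8) shift mm [-159.  -27.  -15.] turn deg [0.9 0.9 0.1]
```

View pics/w31.png

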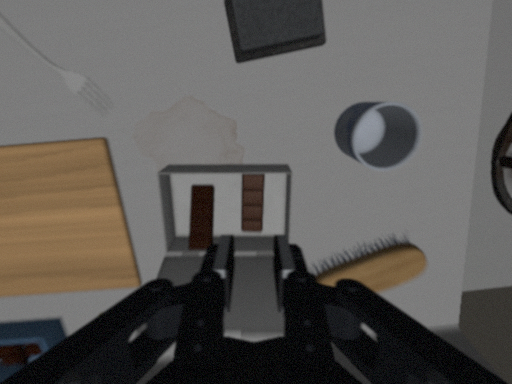

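View pics/s31.png

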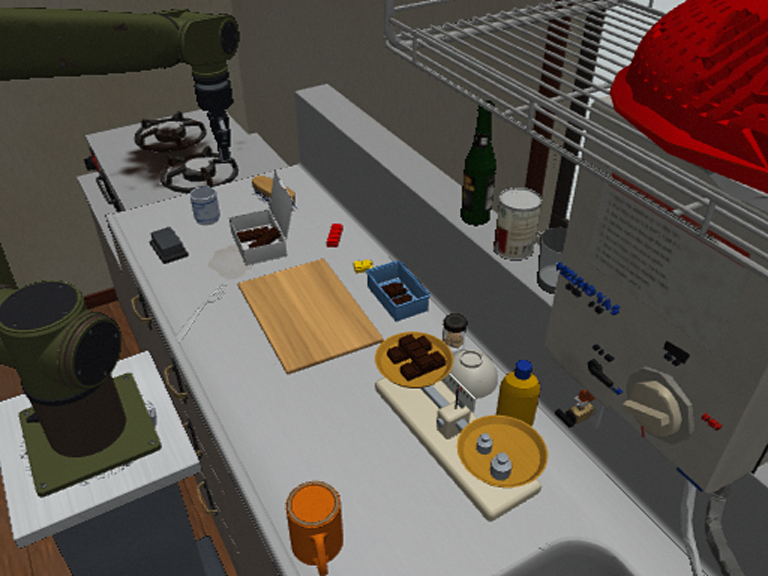

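Bar E lies flat in the tin, but the first bar (202,217) seems to reach over the far wall. Checking its heights.

```bash
python3 - <<'E'
from meas import *
d=cam('wrist');save(d,'w32',(140,140,310,270),4)
P=cloud(d)
for u in (202,253):
    for v in range(165,255,6): print(u,v,P[v,u].round(3))
E
```

```text
202 165 [0.431 0.379 0.043]
202 171 [0.447 0.369 0.   ]
202 177 [0.451 0.371 0.017]
202 183 [0.458 0.37  0.021]
202 189 [0.465 0.369 0.023]
202 195 [0.471 0.369 0.029]
202 201 [0.478 0.368 0.031]
202 207 [0.486 0.366 0.03 ]
202 213 [0.491 0.366 0.038]
202 219 [0.497 0.366 0.043]
202 225 [0.503 0.365 0.047]
202 231 [0.51  0.364 0.049]
202 237 [0.516 0.363 0.053]
202 243 [ 0.552  0.348 -0.001]
202 249 [0.531 0.361 0.056]
253 165 [0.446 0.436 0.013]
253 171 [0.452 0.435 0.019]
253 177 [0.46  0.434 0.017]
253 183 [0.468 0.433 0.019]
253 189 [0.476 0.432 0.018]
253 195 [0.486 0.431 0.012]
253 201 [0.492 0.43  0.018]
253 207 [0.5   0.429 0.018]
253 213 [0.509 0.427 0.017]
253 219 [0.517 0.426 0.017]
253 225 [0.533 0.424 0.001]
253 231 [0.535 0.424 0.017]
253 237 [0.535 0.423 0.034]
253 243 [0.536 0.423 0.047]
253 249 [0.54  0.422 0.055]
```

View pics/w32.png

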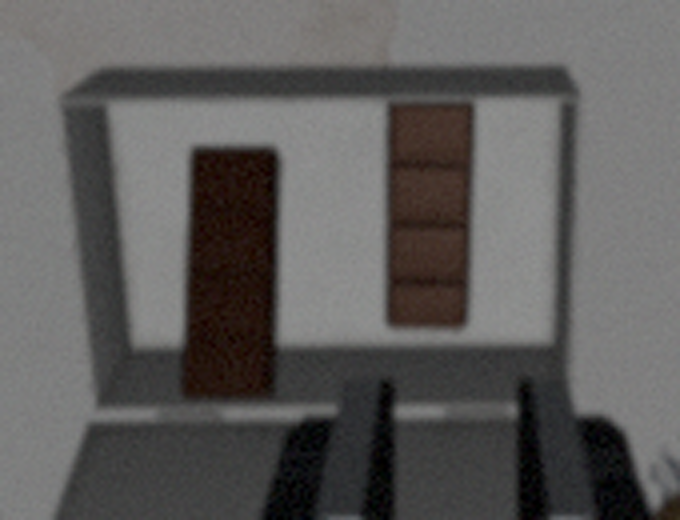

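Bar A leans on the far wall (far end top at z .056, near end .017). I'll press its upper part down with closed fingers at x≈.500, clear of the lid, so it slides flat.

```bash
python3 go.py .5 .365 .09 -8
```

```text
t 33.5 at [0.446  0.4323 0.2163] yaw -7.9 tiltz [ 0.014  0.01  -1.   ] w 0.0175 F [-0.5  0.4  0.2]
[0.5, 0.365, 0.09, -8.0] shift mm [-61. -61. 126.] turn deg [0.7 0.7 0.1]
```

Emit:
{"fn": "apply_moves", "kwargs": {"rows": [-61,-61,40,0.7,0.7,0,0,-61,-61,80,0.7,0.7,0,0,-61,-61,126,0.7,0.7,0,0,-61,-61,126,0.7,0.7,0,0,-61,-61,126,0.7,0.7,0,0], "grip_force": 25}}

```text
clock: 34.0
position: [0.498, 0.3635, 0.0873]
ee_rot: [-0.218, -3.129, 0.006]
force: [0.1, 0.5, 0.9]
gripper_width: 0.0001
```

```bash
python3 go.py .5 .365 .05 -8 .5 .365 .022 -8; python3 - <<'E'
from meas import *
d=cam('wrist');save(d,'w33')
E
```

```text
t 34.0 at [0.498  0.3635 0.0873] yaw -8.0 tiltz [-0.005 -0.003 -1.   ] w 0.0001 F [0.1 0.5 0.9]
[0.5, 0.365, 0.05, -8.0] shift mm [-2.  2. 37.] turn deg [-0.2 -0.3  0. ]
[0.5, 0.365, 0.022, -8.0] shift mm [-2.  2. 65.] turn deg [-0.2 -0.3  0. ]
```

View pics/w33.png

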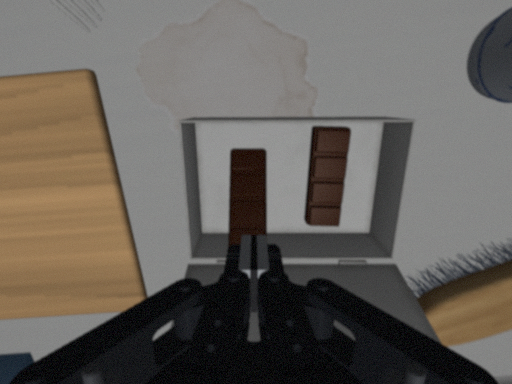

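Emit:
{"fn": "apply_moves", "kwargs": {"rows": [-2,1,20,0,0,0,0,-2,1,37,0,0,0,0,-2,1,44,0,0,0,0,-2,1,50,0,0,0,0]}}

```text
clock: 34.45
position: [0.5015, 0.3662, 0.0406]
ee_rot: [-0.216, -3.134, 0.001]
force: [-0.6, 0.1, -0.0]
gripper_width: -0.0001
```

```bash
python3 go.py .5 .365 .022 -8
```

```text
t 34.45 at [0.5015 0.3662 0.0406] yaw -7.9 tiltz [-0. -0. -1.] w -0.0001 F [-0.6  0.1 -0. ]
[0.5, 0.365, 0.022, -8.0] shift mm [ 1. -1. 19.] turn deg [-0.  -0.   0.1]
```

Emit:
{"fn": "apply_moves", "kwargs": {"rows": [1,0,6,0,0,0,0,1,0,12,0,0,0,0,1,0,17,0,0,0,0,1,0,17,0,0,0,0]}}

```text
clock: 34.85
position: [0.5, 0.366, 0.0227]
ee_rot: [-0.216, -3.133, 0.002]
force: [-0.3, -0.2, 0.4]
gripper_width: -0.0001
```

```bash
python3 go.py .48 .365 .1 -8; python3 - <<'E'
from meas import *
d=cam('wrist');save(d,'w34')
E
```

```text
t 34.85 at [0.5    0.366  0.0227] yaw -7.9 tiltz [-0.002 -0.001 -1.   ] w -0.0001 F [-0.3 -0.2  0.4]
[0.48, 0.365, 0.1, -8.0] shift mm [ 20.  -4. -77.] turn deg [-0.1 -0.1  0.1]
```

View pics/w34.png

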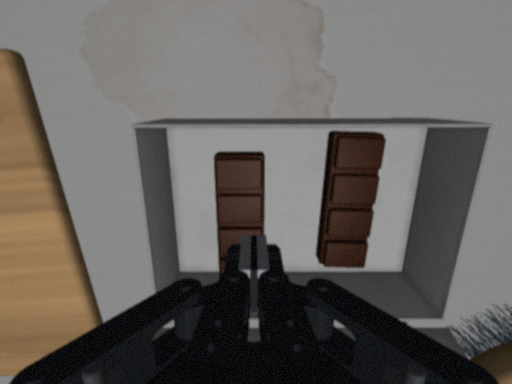

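The bar now lies flat. I'll raise the arm and verify while moving behind the lid.

Emit:
{"fn": "apply_moves", "kwargs": {"rows": [20,-4,-40,0,0,0,0,30,0,-80,0,0,0,0,30,20,-130,0,0,0,0,30,20,-190,0,0,0,0,30,20,-190,0,0,0,0]}}

```text
clock: 35.4
position: [0.4762, 0.3926, 0.2217]
ee_rot: [0.214, 3.125, 0.011]
force: [0.2, 0.3, 0.9]
gripper_width: -0.0002
```

```bash
python3 - <<'E'
from meas import *
from go import delta
d=cam('wrist');save(d,'w35',(130,120,330,270),4)
P=cloud(d);f=d['frame'].astype(int)
m=(f.max(2)<95)&(f[...,0]>f[...,2]+6)&(P[...,0]>.43)&(P[...,0]<.54)&(P[...,1]>.32)&(P[...,1]<.47)
n,lab,st,ce=cv2.connectedComponentsWithStats(m.astype(np.uint8))
for i in range(1,n):
    if st[i,4]>100:
        q=P[lab==i]; print(ce[i].round(),q.min(0).round(3),q.max(0).round(3),'z5,50,95',np.percentile(q[:,2],[5,50,95]).round(3))
delta((.615,.38,.21,-8),(.615,.38,.125,-8))
E
```

```text
[277. 167.] [0.443 0.405 0.011] [0.521 0.441 0.02 ] z5,50,95 [0.012 0.017 0.019]
[228. 177.] [0.444 0.341 0.009] [0.526 0.377 0.02 ] z5,50,95 [0.012 0.017 0.019]
t 35.45 at [0.4763 0.3924 0.2216] yaw -7.9 tiltz [ 0.009  0.006 -1.   ] w 0.0001 F [0.4 0.1 1.6]
(0.615, 0.38, 0.21, -8) shift mm [-139.    7.   13.] turn deg [0.4 0.5 0.1]
(0.615, 0.38, 0.125, -8) shift mm [-138.    6.   98.] turn deg [0.4 0.5 0.1]
```

View pics/w35.png

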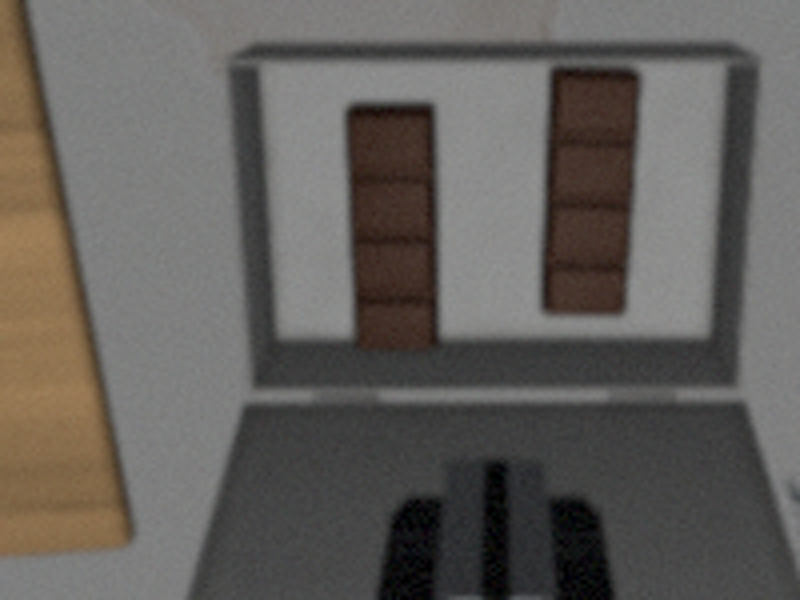

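Both bars are flat in the tin (tops .017–.019). Now behind the lid.

Emit:
{"fn": "apply_moves", "kwargs": {"rows": [-139,7,0,0.4,0.5,0,0,-139,7,0,0.4,0.5,0,0,-139,7,0,0.4,0.5,0,0,-139,7,0,0.4,0.5,0,0,-139,7,0,0.4,0.5,0,0]}}

```text
clock: 35.95
position: [0.6151, 0.3794, 0.2202]
ee_rot: [-0.217, -3.13, 0.002]
force: [-0.3, 0.5, -0.6]
gripper_width: -0.0001
```

```bash
python3 go.py .615 .38 .125 -8
```

```text
t 35.95 at [0.6151 0.3794 0.2202] yaw -7.9 tiltz [-0.004 -0.001 -1.   ] w -0.0001 F [-0.3  0.5 -0.6]
[0.615, 0.38, 0.125, -8.0] shift mm [-0.  1. 95.] turn deg [-0.1 -0.2  0.1]
```

Emit:
{"fn": "apply_moves", "kwargs": {"rows": [0,0,50,0,0,0,0,0,0,95,0,0,0,0,0,0,95,0,0,0,0,15,0,95,0,0,0,0,30,0,95,0,0,0,0]}}

```text
clock: 36.45
position: [0.585, 0.3846, 0.1287]
ee_rot: [-0.217, -3.134, -0.003]
force: [0.1, 0.8, 0.6]
gripper_width: -0.0001
```

Emit:
{"fn": "apply_moves", "kwargs": {"rows": [15,0,0,0,0,0,0,30,0,0,0,0,0,0,45,0,0,0,0,0,0,60,0,0,0,0,0,0,75,0,0,0,0,0,0]}}

```text
clock: 36.95
position: [0.5094, 0.3951, 0.1289]
ee_rot: [0.217, 3.134, 0.003]
force: [1.9, -0.6, -0.3]
gripper_width: 0.0001
```

```bash
python3 go.py .615 .38 .2 -8;  python3 - <<'E'
from meas import *
d=cam('side');save(d,'s36',(130,80,280,200),5)
E
```

```text
t 36.95 at [0.5094 0.3951 0.1289] yaw -7.9 tiltz [ 0.     0.002 -1.   ] w 0.0001 F [ 1.9 -0.6 -0.3]
[0.615, 0.38, 0.2, -8.0] shift mm [-107.   -0.  -71.] turn deg [0.1 0.  0.1]
```

View pics/s36.png

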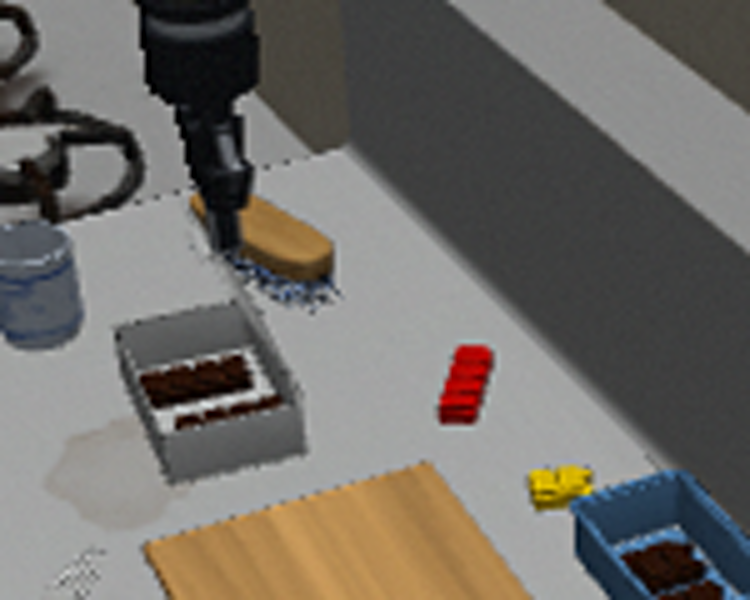

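The lid seems edge-on in this view. Raising the arm and looking again.

Emit:
{"fn": "apply_moves", "kwargs": {"rows": [20,0,-20,0,0,0,0,20,0,-60,0,0,0,0,20,0,-110,0,0,0,0,20,0,-110,0,0,0,0,20,0,-110,0,0,0,0]}}

```text
clock: 37.5
position: [0.4881, 0.3986, 0.2406]
ee_rot: [0.215, 3.134, 0.005]
force: [-0.7, -0.6, 0.1]
gripper_width: 0.0005
```

```bash
python3 go.py;  python3 - <<'E'
from meas import *
d=cam('side');save(d,'s37',(130,80,280,200),5)
E
```

```text
t 37.5 at [0.4881 0.3986 0.2406] yaw -7.9 tiltz [ 0.     0.003 -1.   ] w 0.0005 F [-0.7 -0.6  0.1]
```

View pics/s37.png

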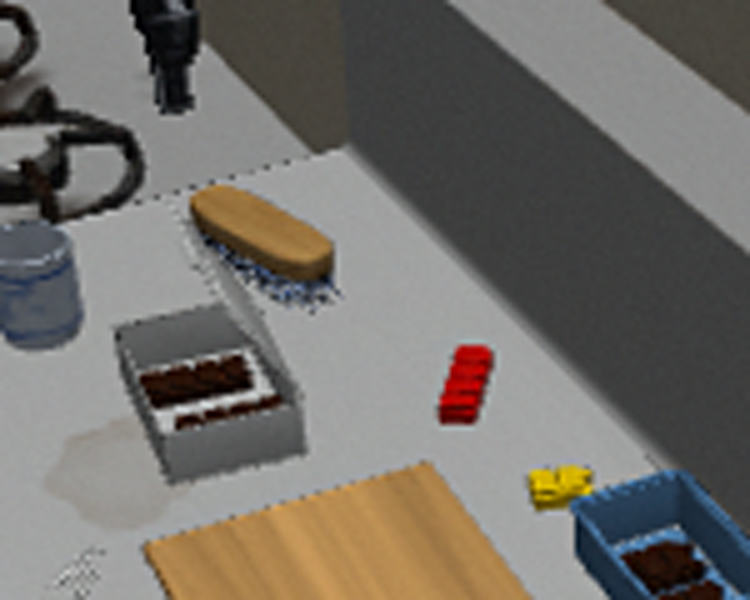

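The lid is leaning forward and falling slowly. Backing off and letting time pass.

Emit:
{"fn": "apply_moves", "kwargs": {"rows": [60,0,-30,0,0,0,0,60,0,-30,0,0,0,0,60,0,-30,0,0,0,0,60,0,-30,0,0,0,0,60,0,-30,0,0,0,0]}}

```text
clock: 38.05
position: [0.4282, 0.4056, 0.2668]
ee_rot: [-0.216, -3.13, 0.001]
force: [0.1, -0.1, -0.1]
gripper_width: -0.0002
```

Emit:
{"fn": "apply_moves", "kwargs": {"rows": [0,0,0,0,0,0,0,0,0,0,0,0,0,0,0,0,0,0,0,0,0,0,0,0,0,0,0,0,0,0,0,0,0,0,0]}}

```text
clock: 38.55
position: [0.4283, 0.4056, 0.2668]
ee_rot: [-0.216, -3.13, 0.001]
force: [-0.7, 0.2, 0.3]
gripper_width: -0.0001
```

Emit:
{"fn": "apply_moves", "kwargs": {"rows": [0,0,0,0,0,0,0,0,0,0,0,0,0,0,0,0,0,0,0,0,0,0,0,0,0,0,0,0,0,0,0,0,0,0,0]}}

```text
clock: 39.05
position: [0.4283, 0.4056, 0.2668]
ee_rot: [-0.216, -3.13, 0.001]
force: [-0.1, -0.5, 0.0]
gripper_width: -0.0003
```

```bash
python3 go.py;  python3 - <<'E'
from fit import *
d=cam('side');save(d,'s38',s=1.5); pan(d)
d=cam('wrist');save(d,'w38'); P=cloud(d)
d2=cam('scene');P2=cloud(d2); save(d2,'sc38',(100,80,360,300),3)
for P in (P,P2):
    m=(P[...,0]>.44)&(P[...,0]<.525)&(P[...,1]>.34)&(P[...,1]<.45)&(P[...,2]<.2)
    q=P[m]; 
    if len(q)>20: A=np.c_[q[:,:2],np.ones(len(q))]; print(len(q),'lid z',np.percentile(q[:,2],[5,50,95]).round(4),'slope',np.linalg.lstsq(A,q[:,2],rcond=None)[0].round(3))
E
```

```text
t 39.05 at [0.4283 0.4056 0.2668] yaw -7.9 tiltz [-0.004 -0.    -1.   ] w -0.0003 F [-0.1 -0.5  0. ]
pan px [275. 241.] floor z 0.0929 circ 542 -218 70 ell [ 542. -218.] [135. 135.]
pan px [335. 300.] floor z 0.0923 circ 553 -456 70 ell [ 553. -456.] [135. 136.]
4329 lid z [-0.0004  0.0136  0.1347] slope [ 0.129 -0.035 -0.026]
375 lid z [0.0034 0.0208 0.1371] slope [ 0.292 -0.119 -0.059]
```

View pics/s38.png

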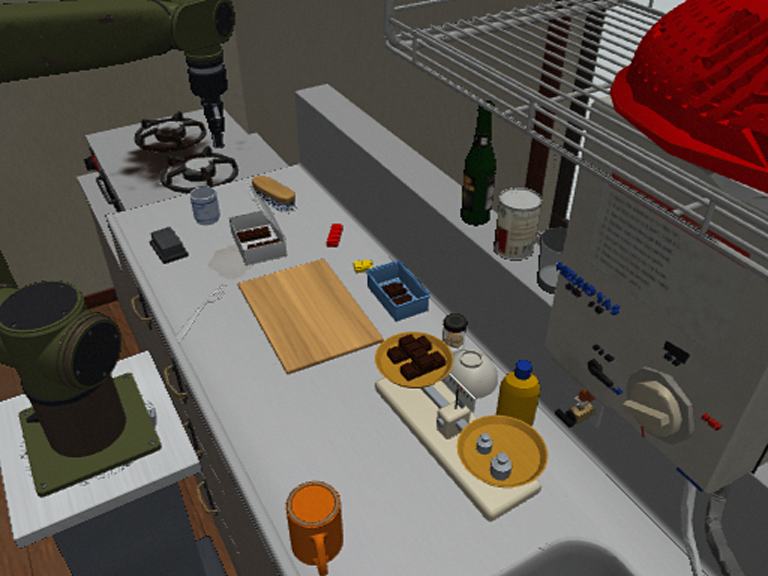

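View pics/sc38.png

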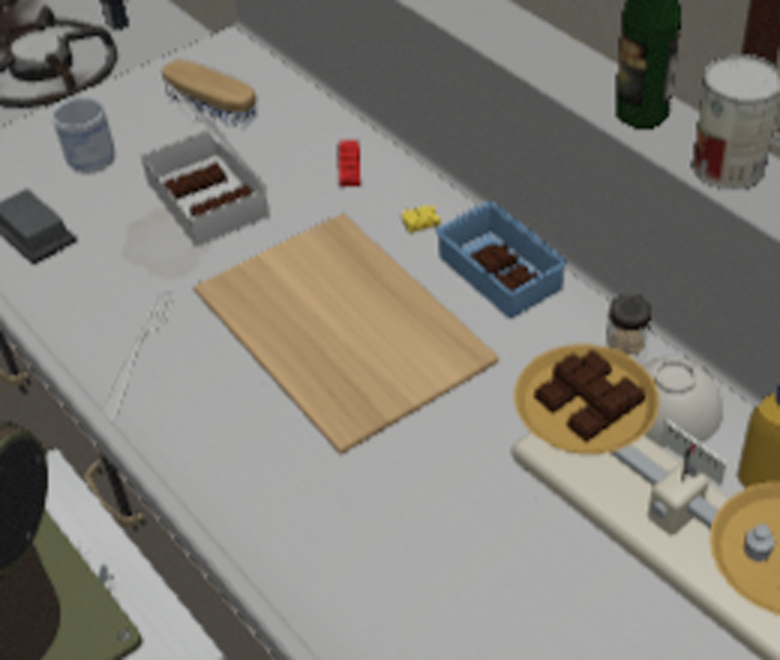

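View pics/w38.png

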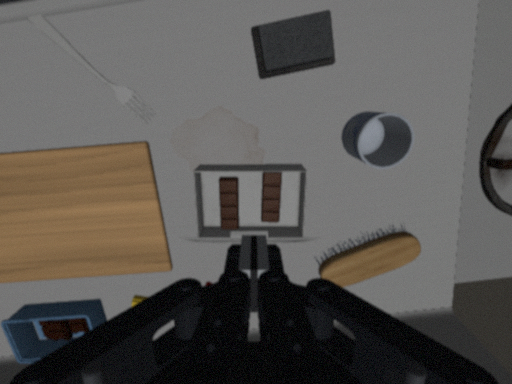

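```bash
python3 - <<'E'
from fit import *
d=cam('wrist');P=cloud(d)
for z in np.arange(.055,.155,.01):
    m=(abs(P[...,2]-z)<.003)&(P[...,0]>.4)&(P[...,0]<.62)&(P[...,1]>.3)&(P[...,1]<.47)
    if m.sum(): print(z.round(3),m.sum(),np.median(P[m],0).round(3))
E
```

```text
0.055 5 [0.518 0.316 0.057]
0.075 32 [0.524 0.429 0.076]
0.085 7 [0.522 0.459 0.084]
0.105 30 [0.507 0.433 0.107]
0.115 14 [0.488 0.328 0.114]
0.125 86 [0.489 0.378 0.125]
0.135 412 [0.479 0.388 0.135]
```

The lid is at about 1 rad, seen edge-on from the cameras. Is it still falling?

Emit:
{"fn": "apply_moves", "kwargs": {"rows": [0,0,0,0,0,0,0,0,0,0,0,0,0,0,0,0,0,0,0,0,0,0,0,0,0,0,0,0,0,0,0,0,0,0,0]}}

```text
clock: 39.75
position: [0.4283, 0.4056, 0.2668]
ee_rot: [-0.216, -3.13, 0.001]
force: [-0.3, -0.2, -0.1]
gripper_width: 0.0005
```

Emit:
{"fn": "apply_moves", "kwargs": {"rows": [0,0,0,0,0,0,0,0,0,0,0,0,0,0,0,0,0,0,0,0,0,0,0,0,0,0,0,0,0,0,0,0,0,0,0]}}

```text
clock: 40.25
position: [0.4283, 0.4056, 0.2668]
ee_rot: [-0.216, -3.13, 0.001]
force: [-0.0, -0.5, 0.8]
gripper_width: 0.0005
```

```bash
cat > lid.py <<'E'
from fit import *
d=cam('wrist');P=cloud(d)
for z in np.arange(.035,.155,.01):
    m=(abs(P[...,2]-z)<.005)&(P[...,0]>.4)&(P[...,0]<.62)&(P[...,1]>.32)&(P[...,1]<.46)
    if m.sum()>20: print(z.round(3),m.sum(),np.median(P[m],0).round(3))
E
python3 lid.py
```

```text
0.035 391 [0.454 0.389 0.035]
0.045 263 [0.433 0.379 0.043]
0.075 52 [0.522 0.416 0.077]
0.085 23 [0.509 0.341 0.081]
0.105 46 [0.505 0.424 0.108]
0.115 44 [0.493 0.347 0.111]
0.125 87 [0.489 0.377 0.125]
0.135 394 [0.479 0.387 0.135]
```

Emit:
{"fn": "apply_moves", "kwargs": {"rows": [50,-100,-20,0,0,0,0,50,-150,-20,0,0,0,0,50,-150,-20,0,0,0,0,50,-150,-20,0,0,0,0,50,-150,-20,0,0,0,0]}}

```text
clock: 40.8
position: [0.3582, 0.2632, 0.288]
ee_rot: [-0.219, -3.132, -0.001]
force: [0.1, 0.7, 0.3]
gripper_width: 0.0001
```

```bash
python3 lid.py; python3 - <<'E'
from fit import *
d=cam('wrist');save(d,'w39')
d=cam('scene');save(d,'sc39',(130,90,220,180),7)
E
```

```text
0.035 540 [0.523 0.388 0.035]
0.045 423 [0.458 0.379 0.043]
0.065 52 [0.519 0.362 0.063]
0.085 33 [0.502 0.342 0.088]
0.095 41 [0.51  0.434 0.095]
0.115 77 [0.492 0.372 0.113]
0.135 403 [0.48  0.392 0.135]
```

View pics/w39.png

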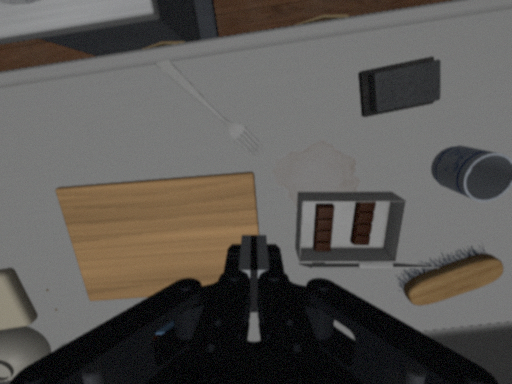

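View pics/sc39.png

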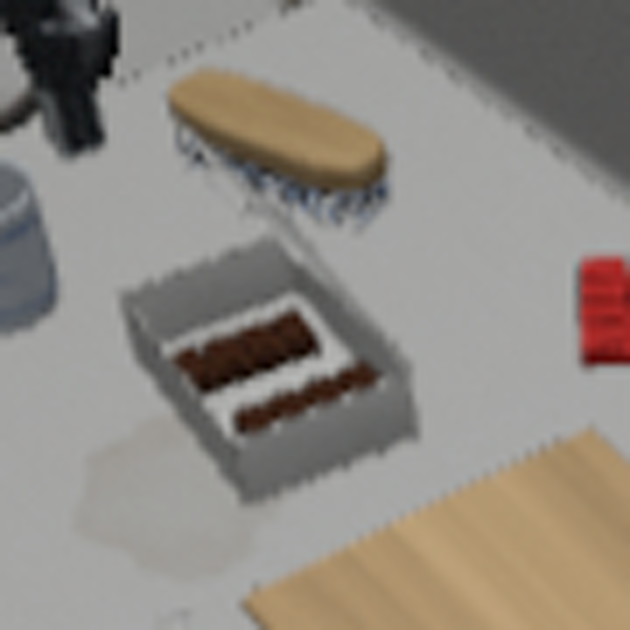

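The lid stays where I left it, at about 1.0 rad (edge at x .48, z .135), so the hinge holds it. I'll push it further over from above.

```bash
python3 go.py .51 .388 .2 -8
```

```text
t 40.95 at [0.3587 0.2647 0.2871] yaw -7.9 tiltz [-0.004 -0.    -1.   ] w -0.0002 F [-0.8  0.3 -1. ]
[0.51, 0.388, 0.2, -8.0] shift mm [-133.  143.   86.] turn deg [-0.  -0.2  0.1]
```

Emit:
{"fn": "apply_moves", "kwargs": {"rows": [-133,143,20,0,0,0,0,-133,143,30,0,0,0,0,-133,143,50,0,0,0,0,-133,143,80,0,0,0,0,-133,143,80,0,0,0,0]}}

```text
clock: 41.45
position: [0.5103, 0.3902, 0.2004]
ee_rot: [-0.213, -3.124, 0.007]
force: [-0.8, -1.1, -1.0]
gripper_width: 0.0003
```

```bash
python3 go.py .51 .388 .11 -8
```

```text
t 41.45 at [0.5103 0.3902 0.2004] yaw -7.8 tiltz [-0.01  -0.003 -1.   ] w 0.0003 F [-0.8 -1.1 -1. ]
[0.51, 0.388, 0.11, -8.0] shift mm [-1. -2. 90.] turn deg [-0.3 -0.5  0.2]
```

Emit:
{"fn": "apply_moves", "kwargs": {"rows": [0,0,40,0,0,0,0,0,0,80,0,0,0,0,10,0,90,0,0,0,0,20,0,95,0,0,0,0,30,0,100,0,0,0,0]}}

```text
clock: 41.95
position: [0.4795, 0.3951, 0.102]
ee_rot: [-0.212, -3.126, 0.004]
force: [0.3, 0.2, 0.8]
gripper_width: 0.0002
```

Emit:
{"fn": "apply_moves", "kwargs": {"rows": [10,0,8,0,0,0,0,15,0,16,0,0,0,0,20,0,24,0,0,0,0,20,0,30,0,0,0,0,20,0,30,0,0,0,0]}}

```text
clock: 42.45
position: [0.4587, 0.3972, 0.0709]
ee_rot: [-0.212, -3.125, 0.006]
force: [0.1, -0.7, -0.4]
gripper_width: -0.0003
```

```bash
python3 go.py;python3 - <<'E'
from fit import *
d=cam('side');save(d,'s40',(130,80,280,200),5)
E
```

```text
t 42.45 at [0.4587 0.3972 0.0709] yaw -7.8 tiltz [-0.01  -0.003 -1.   ] w -0.0003 F [ 0.1 -0.7 -0.4]
```

View pics/s40.png

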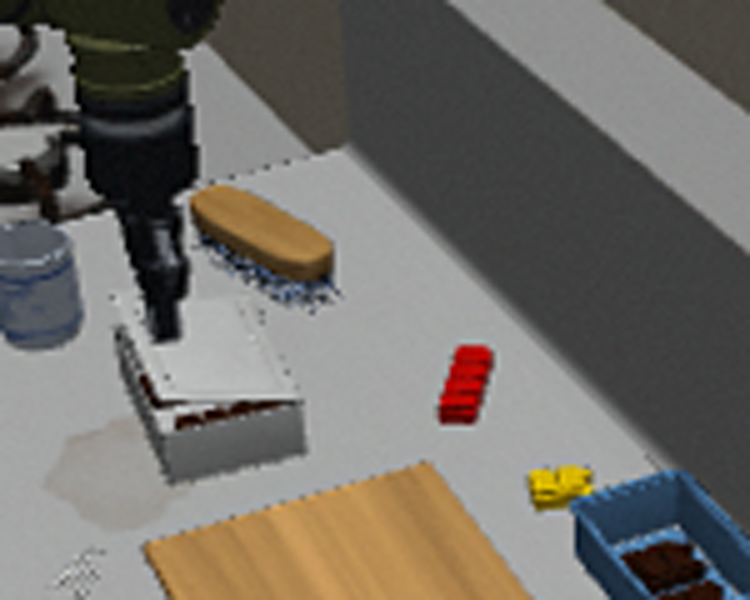

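The lid is nearly down, with the finger on it. Pressing it gently the rest of the way.

Emit:
{"fn": "apply_moves", "kwargs": {"rows": [0,0,8,0,0,0,0,0,0,15,0,0,0,0,0,0,21,0,0,0,0,0,0,21,0,0,0,0]}}

```text
clock: 42.9
position: [0.4583, 0.3966, 0.0488]
ee_rot: [-0.212, -3.123, 0.008]
force: [0.2, -0.0, 0.6]
gripper_width: 0.0003
```

```bash
python3 go.py
```

```text
t 42.9 at [0.4583 0.3966 0.0488] yaw -7.8 tiltz [-0.011 -0.005 -1.   ] w 0.0003 F [ 0.2 -0.   0.6]
```

Emit:
{"fn": "apply_moves", "kwargs": {"rows": [0,0,1,0,0,0,0,0,0,-30,0,0,0,0,0,0,-80,0,0,0,0,0,-30,-130,0,0,0,0,40,-80,-180,0,0,0,0]}}

```text
clock: 43.4
position: [0.4321, 0.3448, 0.2086]
ee_rot: [-0.213, -3.128, 0.004]
force: [0.4, 0.3, 0.9]
gripper_width: -0.0001
```

Emit:
{"fn": "apply_moves", "kwargs": {"rows": [40,-80,-30,0,0,0,0,40,-80,-30,0,0,0,0,40,-80,-30,0,0,0,0,40,-80,-30,0,0,0,0,40,-80,-30,0,0,0,0]}}

```text
clock: 43.9
position: [0.382, 0.2713, 0.2387]
ee_rot: [-0.213, -3.127, 0.004]
force: [0.5, 0.6, -0.3]
gripper_width: 0.0003
```

```bash
python3 - <<'E'
from fit import *
for n in ('wrist','scene','side'):
    d=cam(n); P=cloud(d)
    m=(P[...,0]>.445)&(P[...,0]<.525)&(P[...,1]>.34)&(P[...,1]<.44)&(P[...,2]<.12)
    q=P[m]
    if len(q)>50:
        A=np.c_[q[:,:2]-q[:,:2].mean(0),np.ones(len(q))]; print(n,len(q),'z',np.percentile(q[:,2],[5,50,95]).round(4),'slope',np.linalg.lstsq(A,q[:,2],rcond=None)[0].round(3))
    save(d,n+'41',s=1.5)
pan(d)
import go; go.delta()
E
```

```text
wrist 4283 z [0.0457 0.047  0.0482] slope [-0.004  0.001  0.047]
scene 373 z [0.0479 0.0513 0.0544] slope [-0.002  0.005  0.051]
side 353 z [0.0441 0.0477 0.0508] slope [-0.     0.003  0.048]
pan px [275. 241.] floor z 0.0929 circ 542 -218 70 ell [ 542. -218.] [135. 136.]
pan px [335. 300.] floor z 0.0922 circ 553 -456 70 ell [ 553. -456.] [135. 136.]
t 44.05 at [0.382  0.2715 0.2381] yaw -7.8 tiltz [-0.009 -0.003 -1.   ] w 0.0001 F [ 0.5 -0.6 -0.2]
```

View pics/side41.png

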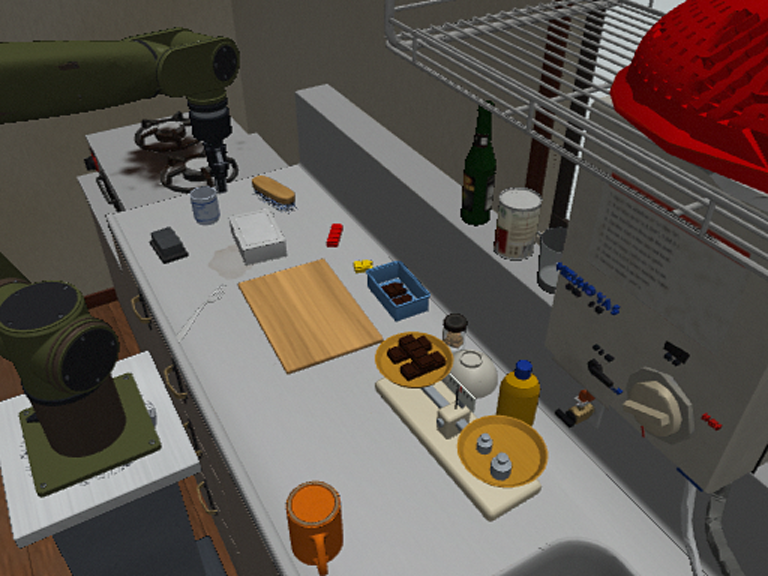

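View pics/wrist41.png

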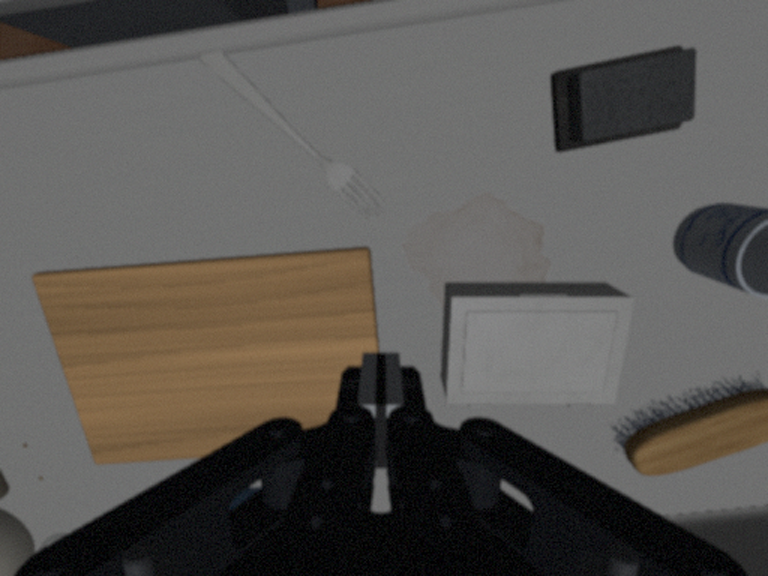

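All checks agree: the lid is flat (slope about .004, top .047), the pans are level within 1 mm, and the board is empty. Handing in.

```bash
python3 -c "
from rig import ctrl
print(ctrl.close_job())"
```

```text
the job is handed in; nothing more can be done
None
```

The portion is weighed, the leftovers are put away, and the job was handed in at about 44 s of the 210 s allowed.

- **Balance:** the pan carried 150 g (50 + 100), so I laid three whole bars on the load pan: two flat and one across them. The last check put the pan floors at .0929 and .0922, a tilt of about 0.003 rad.
- **Basket:** all three broken pieces are in it, the third lying on the other two. One piece was knocked beside a bar partway through, so I moved that bar first and then picked the piece up. I last saw all three in the wrist view just after the third was dropped. Later views show chocolate in the basket, but I did not count the pieces again.
- **Tin:** the two left-over bars are in it. The first had come to rest leaning against the far wall, so I pressed it flat and checked that both bar tops were about .017–.019 before closing.
- **Lid:** it did not fall by itself. Pushed past upright, it stayed at about 1.0 rad, so I pressed it down from above. The last check shows it flat, with its top at .047 and a slope of about 0.004.
- **Bystanders:** the jar, the bowl and both weights look undisturbed in the last pictures, and I left the red and yellow look-alikes alone.

**Disagreement between cameras:** the side and scene cameras read y about 6 mm lower than the wrist camera. Grasps made on the wrist values were centred, so I used those.

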